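# Present a sample tube to the bar-code scanner

## Task

Book in the blue-capped sample tube: draw it up out of the rack and hold it in the air in front of the hands-free scanner, turned so that the middle of its bar-code label faces the scanner's window squarely, on the window's centre line and about 10 cm from it. The scanner looks down at a slant, so the tube has to be tipped to match. Do not knock the scanner, leave the rack, the other tubes and everything else on the bench where they are, and finish still holding the tube there motionless - do not put it down or let it go.

Things in the scene. Friction and masses are not known exactly. Their poses are not given: they have to be found in the camera images.
- tube: Blue-capped 50 ml tube, closed, 60 g, rigid, 115 mm long: pale body 30 mm across, conical foot (lowest 15 mm), ribbed cap 34 mm across on the top 15 mm. Starts upright in one of the rack's three used places, foot 3 mm above the bench, 57 mm clear above the top wires. Origin: centre of the foot; z to the cap; x out through the label's middle, which at first faces away from the robot within about 50 degrees.
- label (a point): Middle of the bar-code label on the blue-capped tube's wall: 15 mm from the axis along the tube's +x, 60 mm above its foot. White patch 56 mm tall (32 to 88 mm above the foot) round a third of the tube, with a ladder of black bars. Axes as the tube's: x straight out of the label, z to the cap.
- rack: Loose white wire rack, 82 (x) by 193 (y) by 60 mm high, 0.5 kg: 2 by 5 square cells at 37 mm pitch, 33 mm clear, 4 mm wire at heights 28 and 58 mm, floor 3 mm thick. Origin: centre of its underside; y along its length. The three tubes stand at (x, y) = (-18.5, -74), (18.5, 0), (-18.5, 74) mm of its frame in any order; other cells are empty.
- tube_orange: Another tube of the same shape and size in the rack, with an orange cap. Leave it alone.
- tube_green: Another tube of the same shape and size in the rack, with a green cap. Leave it alone.
- scanner: Hands-free scanner's stand, fixed: black foot 120 mm across, 14 mm thick; gooseneck 12 mm thick rising to a hinge 250 mm above the foot's centre. A pale grey pistol-shaped bar-code scanner with a flared black nose stands in the cradle on the hinge, leaning to the robot; top about 0.35 m up. Origin: centre of the foot's underside; -x is the way the scanner faces, roughly to the robot.
- scanner_head (a joint): Downward nod of the pistol scanner about the stand's hinge, rad: 0 looks level, positive looks down. Starts between 0.65 and 0.85; stiff, stays as set; leave it as it is.
- scan_window (a point): Middle of the dark red window in the nose (74 mm wide, 52 tall), about 0.27 m up; 70 mm ahead of and 95 above the hinge in these axes: -x is the line of sight (down, roughly to the robot), y level, z up the window's face. Right is: label's middle near x = -100 mm, y = z = 0 here, tube's x along this +x; e.g. the tube turned just like this frame, cap up and to the robot.
- wash_bottle: Loose white plastic wash bottle, 62 mm in diameter, 193 mm high with its bent spout, to be left alone. Origin at the centre of its underside.
- tip_box: Loose closed box of pipette tips, blue with a pale lid, 85 by 120 mm and 62 mm high, to be left alone. Origin at the centre of its underside.
There are look-alikes about, which are no part of the job. What is shaped like the tube but pink or yellow is not meant.

How it is judged:
By the outcome, as a careful person would: the job done as asked, in the order asked, and still so for the second after the job is handed in, while the arm keeps its last pose, push and grip.
It also fails if it takes over 34 s, if anything falls off the work surface, if the arm or the gripper's body presses on something with over 40 N, if the wrist force passes 120 N, or if a joint passes its speed limit or range.

## Robot

A 6-joint arm with a two-finger parallel gripper is mounted at the origin on the work surface. World frame = base frame: x ahead of the robot, y to its left, z up, the work surface at z = 0. Lengths are in mm, angles in rad, forces in N, time in s.
With the tool pointing down it reaches from about 250 to 775 mm from the base axis. Payload 8.9 kg.
Tool frame: the origin (TCP) lies on the centre line of the jaws, within the pads' length; the fingertips stand 17 mm ahead of it and the grasp point (between the pads) lies 2 mm behind it (tip_reach is the distance from the TCP to the fingertips, in mm); z points along the fingers, y is the direction in which the jaws open and shut (so a half turn about z gives the same grasp; the last joint's range is limited). The gripper opens to 85 mm and grips with 20 to 120 N. Pads are 22 mm wide; open, the fingers measure 114 mm over their backs; the gripper's body (76 mm by 85 mm) begins 54 mm behind the grasp point. The pads swing forward as they close: fully open they stand 13 mm farther back than shut.
Start: joints at [-1.436, 0.291, -0.153, 1.127, 0, 1.431], TCP at [141.957, -505.442, 248.305] pointing down, gripper open.
Joint ranges: [-2.52, 2.52], [-0.91, 1.74], [-1.3, 1.37], [-1.96, 2.02], [-1.52, 1.47], [-3.14, 3.14]. Speed limits (rad/s): [2.22, 2.22, 2.79, 3.14, 3.14, 3.14].

## Interface

Orientations are given as a rotation vector (axis times angle).
In Python, from rig import get_state, capture, camera_params, job_done, tip_reach gives the robot as it stands.
- The arm moves only by the shell command python3 -m jog 'ROWS' [OPENING] [FORCE]. ROWS is JSON, a list of rows, each a list of 6 numbers: the shift along the tool's x, y, z in cm, then the turn, a rotation vector about the tool's x, y, z in rad. In form: [[x, y, z, wx, wy, wz], ...]. A call has 1 to 8 rows; each row shifts and turns the pose as measured when the row begins, along the tool's axes as they then stand; what a row does not reach is not made up. A row lasts 1/10 s, in which the tool goes at most 50 mm and 8.59 degrees, less where a joint would pass 70% of its speed; a pose out of reach is approached as far as the arm can. A call with a gripper value outside its range is refused whole. OPENING is the gripper command: -1 is shut, 1 is fully open, values between are in proportion, set as the call begins (- or left out, the last holds). The fingers move at their own pace and stop on an object; FORCE is the grip in N (left out, the last holds). Time passes only in rows, so rows that do not move let the fingers close. It gives the time, the measured TCP pose, the force and the opening at its end, in the units of the state.
- get_state(): the state, without advancing time (a new reading comes with each control period).
- capture(name): name is "side" or "top"; returns the picture (400x640x3 uint8, red, green, blue); there is no depth.
- camera_params(name): a dict with "camera_matrix" (3x3 intrinsics, pixels), "k1" (the pictures are not rectified: a ray, as slopes to the right and down, at radius r is drawn at 1 + k1 r^2 times it, then the intrinsics apply), "xyz" and "rotation" of the camera in the world. Camera axes: x right, y up, looking along -z (the intrinsics and any distortion apply to the point x, -y, -z); pixel columns grow to the right and rows downward; lengths in mm; the calibration is good to about 2 mm. A picture is of the moment at which its call begins. camera_params takes no time and is no camera call.
- job_done(): hands the job in, once; it reports no verdict.
The state is a dict: "time_s": time; "joint_positions": joint angles; "qd": joint speeds; "joint_efforts": joint torques, N m; "position": TCP position; "orientation": TCP orientation; "ft_force": force on the tool from outside, world axes, zero at the start; "wrist_torque": the same for the moment, N m; "opening": opening from 0.0 (shut) to 1.0 (fully open).
Only numpy, scipy, OpenCV 4.12 (cv2) and the standard library are available. Lean on these libraries where they do the work, as an engineer would, in place of code of your own. Each camera call takes 0.05 s, during which the arm holds its last target.

## Working session

There is one attempt and no reset: what is moved stays moved. The work goes in short steps, Python scripts to look and compute and a shell command to move; the robot and the scene stay as the last step left them, time stands still between calls to the robot, and variables do not carry over. Pictures are saved under pics/ and viewed, and the job is handed in when it is done.

```bash
ls; mkdir -p pics; python3 - <<'E'
from rig import *
import cv2
print(get_state())
for n in("side","top"):
    print(n,camera_params(n)); cv2.imwrite(f"pics/{n}0.png",capture(n)[:,:,::-1])
E
```

```text
pics
{'time_s': 0.0, 'joint_positions': array([-1.43628563e+00,  2.91279051e-01, -1.54117503e-01,  1.12670204e+00,
       -4.54357777e-05,  1.43151039e+00]), 'qd': array([-3.27893829e-05,  2.61677201e-04, -1.37502613e-03, -3.99360724e-05,
        2.03114122e-03, -2.10760656e-03]), 'joint_efforts': array([-1.25171075e-03, -5.37141573e+01,  3.31373584e+01,  1.60043151e-02,
       -2.70036953e-04, -3.22724972e-06]), 'position': array([ 141.89503958, -505.0298956 ,  247.73622427]), 'orientation': array([-3.11090988e+00, -4.28558954e-01,  6.64584877e-05]), 'ft_force': array([-0.41368907,  0.21643626, -0.46371073]), 'wrist_torque': array([ 0.00594207, -0.02402854,  0.00607219]), 'opening': 0.9979032787265535}
side {'camera_matrix': array([[370.76512785,   0.        , 322.2155192 ],
       [  0.        , 370.76512785, 201.37157497],
       [  0.        ,   0.        ,   1.        ]]), 'k1': -0.019098123272054124, 'xyz': array([432.13494454, 626.11433288, 835.78593169]), 'rotation': array([ 0.1420472 , -1.03904238, -2.69740984])}
top {'camera_matrix': array([[414.82440314,   0.        , 317.90856825],
       [  0.        , 414.82440314, 190.78564046],
       [  0.        ,   0.        ,   1.        ]]), 'k1': -0.008334253789998122, 'xyz': array([ 418.09727298,   94.41122751, 1302.82572925]), 'rotation': array([ 0.11415865, -0.11859907, -1.5704342 ])}
```

View pics/side0.png

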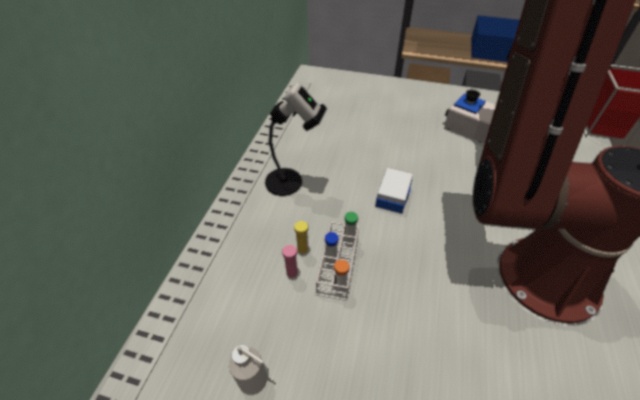

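View pics/top0.png

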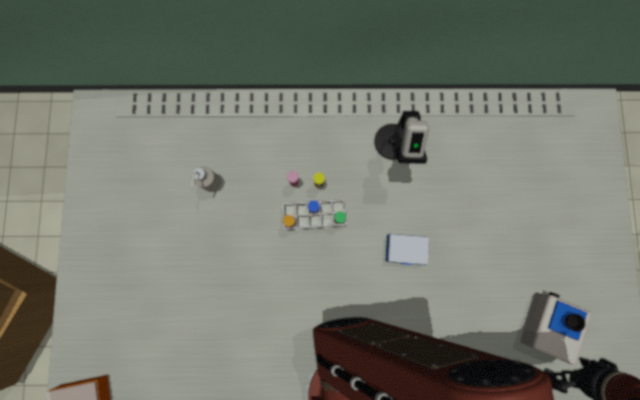

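The side view shows the blue cap at (331,239) in the rack, orange at (342,267) and green at (351,217). The pink tube at (290,252) and the yellow at (302,229) are outside the rack. In the top view blue is at (314,206), orange (289,221), green (340,217), pink (293,178) and yellow (319,178), with the scanner near (412,140). My choice is the blue tube in the rack's middle place, which I'll check in enlarged crops.

```bash
cat > h.py <<'E'
import numpy as np, cv2
from rig import *
from scipy.spatial.transform import Rotation as R
from scipy.optimize import least_squares
C={n:camera_params(n) for n in("side","top")}
def proj(n,P):
    c=C[n];P=np.atleast_2d(P)
    q=(P-c["xyz"])@R.from_rotvec(c["rotation"]).as_matrix()
    u=np.c_[q[:,0]/-q[:,2],-q[:,1]/-q[:,2]]
    u=u*(1+c["k1"]*(u**2).sum(1,keepdims=True))
    K=c["camera_matrix"];return u*[K[0,0],K[1,1]]+K[:2,2]
def ray(n,px):
    c=C[n];K=c["camera_matrix"];d=(np.array(px,float)-K[:2,2])/[K[0,0],K[1,1]]
    u=d.copy()
    for _ in range(10):u=d/(1+c["k1"]*(u@u))
    v=R.from_rotvec(c["rotation"]).as_matrix()@np.array([u[0],-u[1],-1]);return c["xyz"],v/np.linalg.norm(v)
def atz(n,px,z):
    o,v=ray(n,px);return o+v*(z-o[2])/v[2]
def tri(a,b):
    f=lambda p:np.r_[proj("side",p)[0]-a,proj("top",p)[0]-b]
    s=least_squares(f,[450,0,150]);return s.x,s.fun
def crop(src,dst,x,y,w,h,s):
    cv2.imwrite(dst,cv2.resize(cv2.imread(src)[y:y+h,x:x+w],None,fx=s,fy=s,interpolation=cv2.INTER_CUBIC))
E
python3 - <<'E'
from h import *
crop("pics/side0.png","pics/s_rack.png",280,200,100,100,6)
crop("pics/top0.png","pics/t_rack.png",270,160,100,75,8)
crop("pics/side0.png","pics/s_scan.png",250,75,100,125,5)
crop("pics/top0.png","pics/t_scan.png",365,100,80,75,8)
E
```

```text
(no output)
```

View pics/s_rack.png

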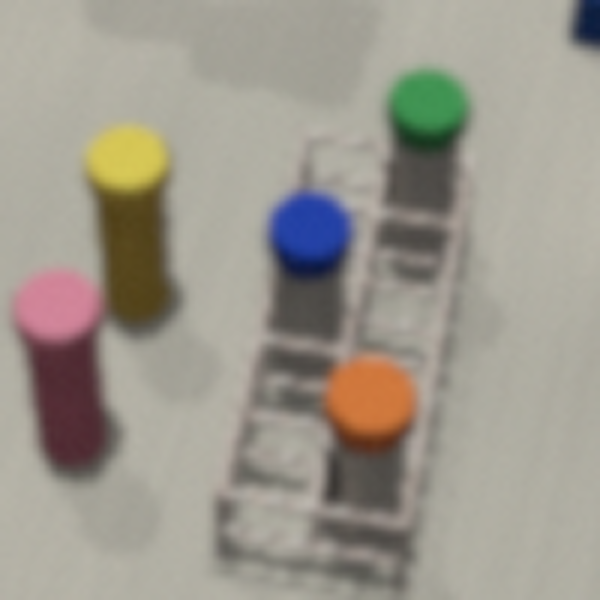

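View pics/t_rack.png

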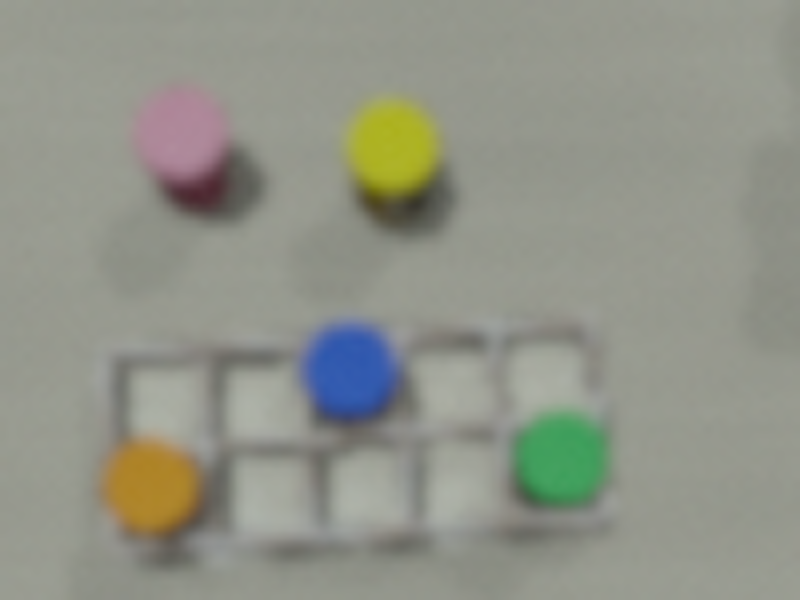

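View pics/s_scan.png

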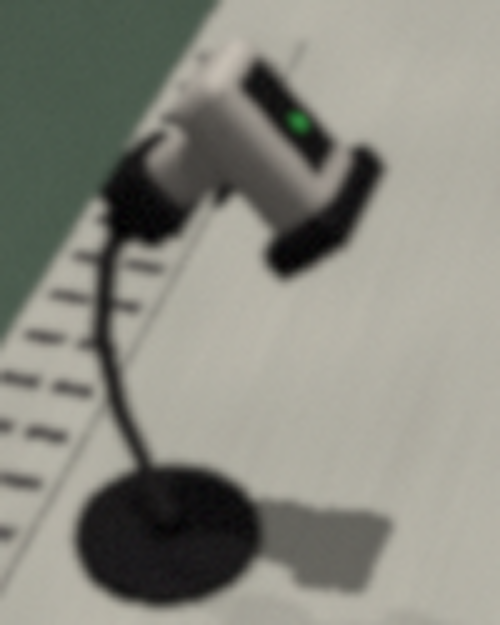

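View pics/t_scan.png

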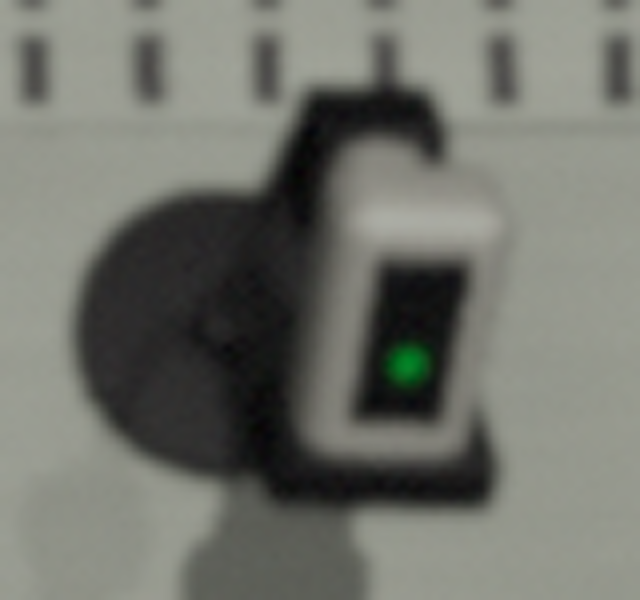

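```bash
python3 - <<'E'
from h import *
crop("pics/side0.png","pics/s_scan2.png",268,80,62,54,12)
crop("pics/top0.png","pics/t_scan2.png",390,105,50,62,9)
E
```

```text
(no output)
```

View pics/s_scan2.png

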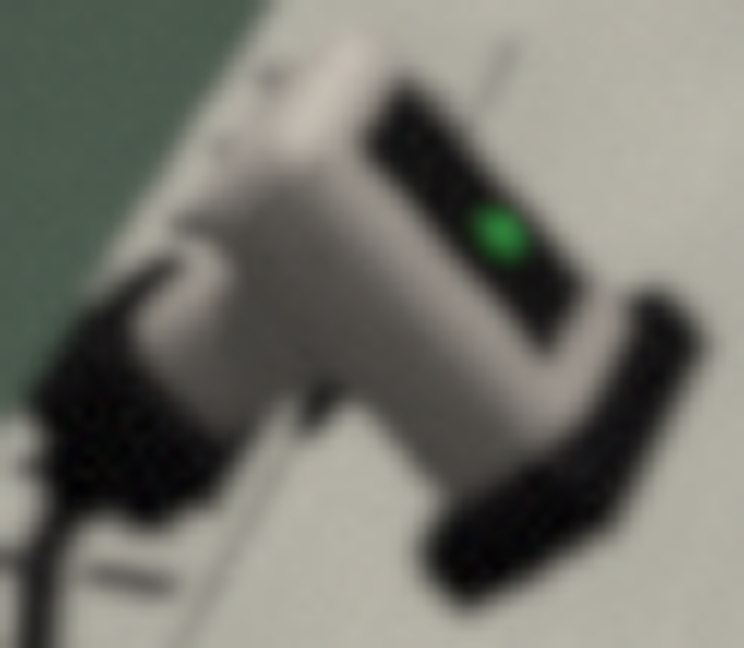

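View pics/t_scan2.png

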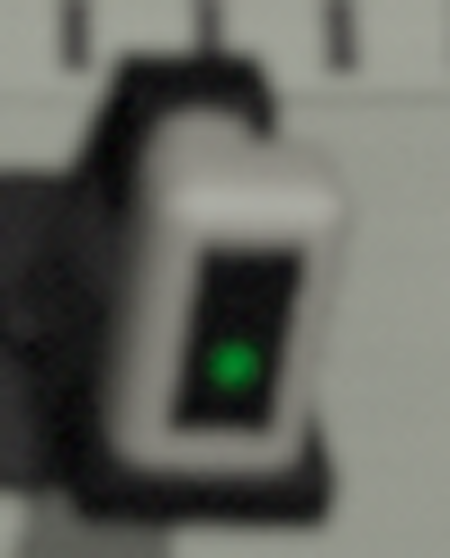

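```bash
cat > scan.py <<'E'
from h import *
S=lambda *p:np.array(p)/12+[268,80]
T=lambda *p:np.array(p)/9+[390,105]
obs=[("side",[283.6,182],"foot"),("top",[392.4,141.6],"foot"),
("side",S(502,233),"led"),("top",T(232,363),"led"),
("side",S(368,140),"pbl"),("side",S(405,82),"pbr"),("side",S(590,290),"pfr"),("side",S(548,345),"pfl"),
("top",T(207,248),"pbl"),("top",T(300,248),"pbr"),("top",T(268,430),"pfr"),("top",T(172,428),"pfl"),
("side",S(700,345),"ntr"),("side",S(612,522),"ntl"),("side",S(470,605),"nbl"),
("top",T(78,517),"ntl"),("top",T(325,520),"ntr")]
def pts(p,tilt=True):
    fx,fy,yaw,nod,x1,x2,w,z,lx,nw,zt,zb,xf=p
    # nod positive: -x axis turns down. head frame rot
    Ry=R.from_euler("z",yaw)*R.from_euler("y",-nod)
    h=dict(led=[lx,0,z],pbl=[x1,-w,z],pbr=[x1,w,z],pfl=[x2,-w,z],pfr=[x2,w,z],ntl=[xf,-nw,zt],ntr=[xf,nw,zt],nbl=[xf,-nw,zb])
    H=np.array([fx,fy,250])
    # frame y: with -x toward robot, yaw~0 -> y = world +y. left(+y) = 'l'
    out={k:H+Ry.apply(np.array(v)*[1,-1,1]) for k,v in h.items()}
    out["foot"]=np.array([fx,fy,14.]);return out,Ry,H
def fit(skip=(),verbose=True):
    use=[o for o in obs if o[2] not in skip]
    def f(p):
        q,_,_=pts(p)
        r=np.concatenate([proj(n,q[k])[0]-px for n,px,k in use])
        return np.r_[r,(p[12]+70)/5,(p[10]-128)/10,(p[11]-62)/10,(p[9]-45)/10]
    p0=[570,-90,0,.75,0,-50,15,130,-30,45,130,60,-70]
    s=least_squares(f,p0,loss="soft_l1");p=s.x
    cov=np.sqrt(np.diag(np.linalg.inv(s.jac.T@s.jac)))
    if verbose:
        print(p.round(3));print("sd/px",cov[:4].round(3));r=f(p)
        for i,o in enumerate(use):print(o[0],o[2],r[2*i:2*i+2].round(2))
    return p
if __name__=="__main__":
    p=fit()
    _,Ry,H=pts(p);print("win",H+Ry.apply([-70,0,95]),"xaxis",Ry.apply([1,0,0]))
    for sk in (("pbl","pbr","pfl","pfr"),("ntl","ntr","nbl"),("led",)):
        p=fit(sk,False);print(sk,p[:4].round(3),p[9:].round(1))
    # tubes: caps
    for nm,a,b in (("blue",[280+310/6,200+231/6],[270+350/8,160+369/8]),("orange",[280+371/6,200+402/6],[270+153/8,160+486/8]),("green",[280+428/6,200+102/6],[270+562/8,160+457/8]),("pink",[280+58/6,200+302/6],[270+183/8,160+134/8]),("yellow",[280+127/6,200+155/6],[270+392/8,160+147/8])):
        t,r=tri(a,b);print(nm,t.round(1),r.round(1),atz("top",b,118)[:2].round(1),atz("side",a,118)[:2].round(1))
E
python3 scan.py
```

```text
[ 770.528 -148.276 -100.537 -596.078   22.485  -34.835   12.508  115.825
  -12.761   34.426  112.82    68.929  -66.43 ]
sd/px [2.523 2.154 0.021 0.037]
side foot [ 0.29 -2.24]
top foot [-0.06 -0.47]
side led [-0.15  0.32]
top led [-0.01 -0.15]
side pbl [-0.12  0.14]
side pbr [-0.09 -0.27]
side pfr [-0.27 -0.65]
side pfl [0.46 0.18]
top pbl [-0.23  0.08]
top pbr [-0.1   0.12]
top pfr [-0.31 -0.01]
top pfl [0.26 0.18]
side ntr [ 0.03 -0.36]
side ntl [0.19 0.02]
side nbl [0.12 0.63]
top ntl [0.06 0.06]
top ntr [-0.17 -0.17]
win [ 653.24868575 -147.60565494  263.04641259] xaxis [ 0.67855742 -0.00388128  0.7345371 ]Traceback (most recent call last):
  File "scan.py", line 36, in <module>
    p=fit(sk,False);print(sk,p[:4].round(3),p[9:].round(1))
  File "scan.py", line 27, in fit
    cov=np.sqrt(np.diag(np.linalg.inv(s.jac.T@s.jac)))
                        ~~~~~~~~~~~~~^^^^^^^^^^^^^^^
    ainv = _umath_linalg.inv(a, signature=signature)
    raise LinAlgError("Singular matrix")
numpy.linalg.LinAlgError: Singular matrix
```

```bash
sed -i 's/p0=\[570,-90,0,.75/p0=[740,-140,0,.75/; s/loss="soft_l1"/loss="soft_l1",x_scale=[10,10,.1,.1]+[5]*9/' scan.py
python3 scan.py; python3 - <<'E'
from h import *
crop("pics/side0.png","pics/s_foot.png",258,160,55,45,12)
crop("pics/top0.png","pics/t_foot.png",370,115,50,55,10)
im=cv2.imread("pics/s_foot.png");
for a in np.linspace(0,6.28,40):
  for z,c in((14,(0,255,0)),(0,(0,0,255))):
    q=(proj("side",[770.5+60*np.cos(a),-148.3+60*np.sin(a),z])[0]-[258,160])*12+6
    cv2.circle(im,tuple(int(v) for v in q),2,c,-1)
cv2.imwrite("pics/s_foot2.png",im)
im=cv2.imread("pics/t_foot.png");
for a in np.linspace(0,6.28,40):
    q=(proj("top",[770.5+60*np.cos(a),-148.3+60*np.sin(a),14])[0]-[370,115])*10+5
    cv2.circle(im,tuple(int(v) for v in q),2,(0,255,0),-1)
cv2.imwrite("pics/t_foot2.png",im)
E
```

```text
[ 7.70528e+02 -1.48276e+02 -6.00000e-03  8.25000e-01  2.24850e+01
 -3.48350e+01  1.25080e+01  1.15825e+02 -1.27610e+01  3.44260e+01
  1.12820e+02  6.89290e+01 -6.64300e+01]
sd/px [2.523 2.154 0.021 0.037]
side foot [ 0.29 -2.24]
top foot [-0.06 -0.47]
side led [-0.15  0.32]
top led [-0.01 -0.15]
side pbl [-0.12  0.14]
side pbr [-0.09 -0.27]
side pfr [-0.27 -0.65]
side pfl [0.46 0.18]
top pbl [-0.23  0.08]
top pbr [-0.1   0.12]
top pfr [-0.31 -0.01]
top pfl [0.26 0.18]
side ntr [ 0.03 -0.36]
side ntl [0.19 0.02]
side nbl [0.12 0.63]
top ntl [0.06 0.06]
top ntr [-0.17 -0.17]
win [ 653.24868444 -147.60565576  263.04640796] xaxis [ 0.6785574  -0.00388127  0.73453713]Traceback (most recent call last):
  File "scan.py", line 36, in <module>
    p=fit(sk,False);print(sk,p[:4].round(3),p[9:].round(1))
  File "scan.py", line 27, in fit
    cov=np.sqrt(np.diag(np.linalg.inv(s.jac.T@s.jac)))
                        ~~~~~~~~~~~~~^^^^^^^^^^^^^^^
    ainv = _umath_linalg.inv(a, signature=signature)
    raise LinAlgError("Singular matrix")
numpy.linalg.LinAlgError: Singular matrix
```

View pics/s_foot2.png

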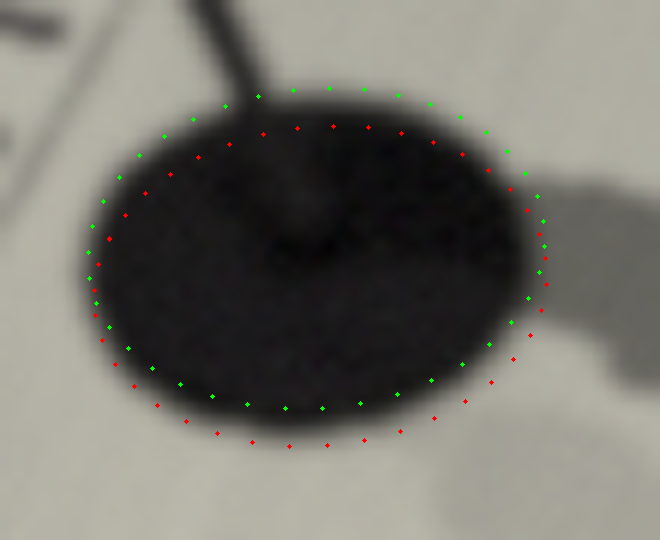

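View pics/t_foot2.png

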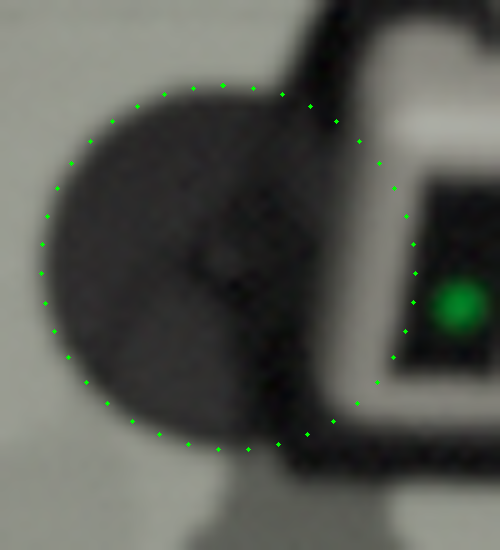

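```bash
sed -i 's/linalg.inv/linalg.pinv/; s/fy,14\.\]/fy,7.]/' scan.py; python3 scan.py
```

```text
[ 7.71845e+02 -1.49145e+02 -1.30000e-02  8.24000e-01  2.13280e+01
 -3.59380e+01  1.24920e+01  1.16591e+02 -1.38870e+01  3.44000e+01
  1.13769e+02  6.98890e+01 -6.74270e+01]
sd/px [2.366 2.094 0.021 0.035]
side foot [ 0.16 -0.93]
top foot [-0.19 -0.28]
side led [-0.15  0.35]
top led [ 0.05 -0.16]
side pbl [-0.14  0.14]
side pbr [-0.04 -0.25]
side pfr [-0.25 -0.6 ]
side pfl [0.41 0.21]
top pbl [-0.1   0.04]
top pbr [0.01 0.16]
top pfr [-0.3   0.02]
top pfl [0.28 0.13]
side ntr [ 0.12 -0.34]
side ntl [ 0.1  -0.01]
side nbl [0.07 0.56]
top ntl [ 0.05 -0.03]
top ntr [-0.2  -0.08]
win [ 654.58788331 -147.63853255  263.17389355] xaxis [ 0.67931052 -0.00872839  0.73379904]
('pbl', 'pbr', 'pfl', 'pfr') [ 7.71751e+02 -1.48748e+02 -1.10000e-02  8.18000e-01] [ 34.4 113.5  69.5 -67.8]
('ntl', 'ntr', 'nbl') [ 7.71324e+02 -1.48665e+02 -8.00000e-03  8.32000e-01] [ 45. 128.  62. -70.]
('led',) [ 7.71866e+02 -1.49209e+02 -1.30000e-02  8.26000e-01] [ 34.4 113.8  70.  -67.3]
blue [552.1 103.  109. ] [ 0.2  0.  -0.  -0.2] [550.4 102.9] [551.1 109.5]
orange [510.1 174.  107.6] [ 0.2  0.  -0.  -0.3] [508.6 173.3] [509.4 180.5]
green [519.9  26.8 112. ] [ 0.3  0.1 -0.  -0.3] [518.6  27.1] [519.9  31.7]
pink [638.6 163.9 111.2] [ 0.3  0.1 -0.  -0.3] [636.3 163.3] [637.3 168.2]
yellow [633.7  87.7 112.6] [ 0.4  0.1 -0.1 -0.5] [631.3  87.5] [633.2  91.7]scan.py:27: RuntimeWarning: invalid value encountered in sqrt
  cov=np.sqrt(np.diag(np.linalg.pinv(s.jac.T@s.jac)))
```

```bash
cat > ov.py <<'E'
from h import *
def overlay(n,src,dst,x,y,w,h,s,curves):
    crop(src,dst,x,y,w,h,s);im=cv2.imread(dst)
    for P,c in curves:
        q=((proj(n,P)-[x,y]+.5)*s-.5)
        for a in q:cv2.circle(im,tuple(int(round(v)) for v in a),1,c,-1)
    cv2.imwrite(dst,im)
def circ(x,y,z,r):
    a=np.linspace(0,6.28,48);return np.c_[x+r*np.cos(a),y+r*np.sin(a),0*a+z]
E
python3 - <<'E'
from ov import *
G=(0,255,0);Rr=(0,0,255)
cs=[(circ(550.4,102.9,118,17),G),(circ(508.6,173.3,118,17),G),(circ(518.6,27.1,118,17),G),(circ(636,163.3,115,17),G),(circ(636,163.3,1,9),Rr),(circ(631,87.5,1,9),Rr)]
overlay("side","pics/side0.png","pics/o1.png",280,200,100,100,6,cs)
overlay("top","pics/top0.png","pics/o2.png",270,160,100,75,8,cs)
E
```

```text
(no output)
```

View pics/o1.png

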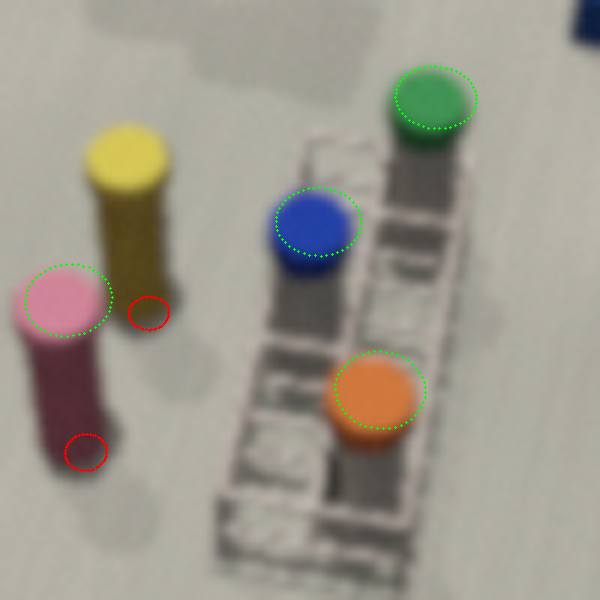

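View pics/o2.png

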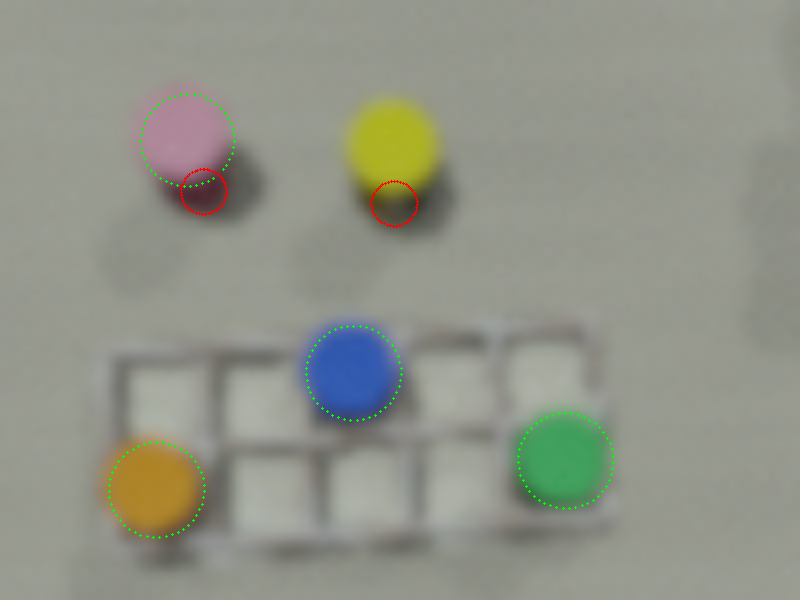

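```bash
cat > scan2.py <<'E'
from scan import *
caps=[([280+310/6,200+231/6],[270+350/8,160+369/8]),([280+371/6,200+402/6],[270+153/8,160+486/8]),([280+428/6,200+102/6],[270+562/8,160+457/8])]
def f(p):
    q,_,_=pts(p[:13]);b=p[13:15];r=[]
    for n,px,k in obs: r.append(proj(n,q[k])[0]+(b if n=="side" else 0)-(np.array(px)-.45))
    cx=p[15:].reshape(3,2)
    for (a,t),c in zip(caps,cx):
        P=[*c,118];r+= [proj("side",P)[0]+b-a+.45,proj("top",P)[0]-t+.45]
    return np.r_[np.concatenate(r),(p[12]+70)/5,(p[9]-40)/10,b/3]
p0=[740,-140,0,.75,0,-50,15,130,-30,45,130,60,-70,0,0,550,103,508,173,518,27]
s=least_squares(f,p0,loss="soft_l1",x_scale=[10,10,.1,.1]+[5]*9+[1,1]+[10]*6)
p=s.x;print(p.round(3));print(s.fun[:46].reshape(-1,2).round(2).tolist())
_,Ry,H=pts(p[:13]);print("win",H+Ry.apply([-70,0,95]),"xaxis",Ry.apply([1,0,0]))
E
python3 scan2.py
```

```text
[ 7.73017e+02 -1.48668e+02 -2.80000e-02  8.07000e-01  2.13070e+01
 -3.52310e+01  1.24210e+01  1.20646e+02 -1.34880e+01  3.41950e+01
  1.17094e+02  7.46280e+01 -6.64860e+01 -3.62000e-01  7.53000e-01
  5.52050e+02  1.05106e+02  5.10219e+02  1.76157e+02  5.20449e+02
  2.81910e+01]
[[-0.15, 0.31], [0.1, -0.19], [-0.22, 0.35], [0.16, -0.08], [-0.32, 0.22], [-0.08, -0.13], [-0.23, -0.64], [0.29, 0.12], [0.1, 0.01], [0.2, 0.27], [-0.23, 0.18], [0.35, 0.15], [0.17, -0.23], [-0.24, -0.02], [0.3, 0.48], [0.02, -0.19], [-0.25, 0.16], [0.16, -0.3], [-0.33, -0.12], [0.19, -0.45], [-0.55, -0.12], [0.16, 0.12], [0.06, -0.21]]
win [ 656.02993453 -145.43540379  265.12208398] xaxis [ 0.69121116 -0.01909674  0.72240047]
```

```bash
cat > go.py <<'E'
from h import *
def rem(Pt,Rt,tip=True):
    s=get_state();Rc=R.from_rotvec(s["orientation"]);d=Rc.inv().apply(np.array(Pt)-s["position"])/10
    w=(Rc.inv()*Rt).as_rotvec()
    print("t",round(s["time_s"],2),"pos",s["position"].round(1),"q",s["joint_positions"].round(3),"open",round(s["opening"],3),"F",s["ft_force"].round(1))
    print("shift cm (tool)",d.round(2),"turn",w.round(3));return d,w
def frame(z,y):
    z=np.array(z,float);z/=np.linalg.norm(z);y=np.array(y,float);y-=z*(y@z);y/=np.linalg.norm(y)
    return R.from_matrix(np.c_[np.cross(y,z),y,z])
E
python3 - <<'E'
from go import *
print(R.from_rotvec(get_state()["orientation"]).as_matrix().round(2))
for y in(1,-1): rem([552,104.5,200],frame([0,0,-1],[0,y,0]))
E
```

```text
[[ 0.96  0.27 -0.  ]
 [ 0.27 -0.96  0.  ]
 [ 0.   -0.   -1.  ]]
t 0.1 pos [ 141.9 -505.1  247.8] q [-1.436  0.291 -0.154  1.127  0.     1.431] open 0.999 F [-0.7  0.3 -0.5]
shift cm (tool) [ 55.96 -47.6    4.84] turn [ 0.000e+00 -2.000e-03 -2.868e+00]
t 0.1 pos [ 141.9 -505.1  247.8] q [-1.436  0.291 -0.154  1.127  0.     1.431] open 0.999 F [-0.7  0.3 -0.5]
shift cm (tool) [ 55.96 -47.6    4.84] turn [-0.001 -0.     0.274]
```

```bash
cat >> go.py <<'E'
def plan(Pt,Rt,n,show=8):
    d,w=rem(Pt,Rt);s=get_state();Rc=R.from_rotvec(s["orientation"])
    dw=(np.array(Pt)-s["position"])/n/10
    for i in range(min(n,show)):
        Ri=Rc*R.from_rotvec(w*i/n);print((list(Ri.inv().apply(dw).round(2))+list((w/n).round(3))))
E
python3 - <<'E'
from go import *
plan([552,104.5,200],frame([0,0,-1],[0,1,0]),20)
E
```

```text
t 0.1 pos [ 141.9 -505.1  247.8] q [-1.436  0.291 -0.154  1.127  0.     1.431] open 0.999 F [-0.7  0.3 -0.5]
shift cm (tool) [ 55.96 -47.6    4.84] turn [ 0.000e+00 -2.000e-03 -2.868e+00]
[np.float64(2.8), np.float64(-2.38), np.float64(0.24), np.float64(0.0), np.float64(-0.0), np.float64(-0.143)]
[np.float64(3.11), np.float64(-1.96), np.float64(0.24), np.float64(0.0), np.float64(-0.0), np.float64(-0.143)]
[np.float64(3.36), np.float64(-1.49), np.float64(0.24), np.float64(0.0), np.float64(-0.0), np.float64(-0.143)]
[np.float64(3.54), np.float64(-1.0), np.float64(0.24), np.float64(0.0), np.float64(-0.0), np.float64(-0.143)]
[np.float64(3.64), np.float64(-0.48), np.float64(0.24), np.float64(0.0), np.float64(-0.0), np.float64(-0.143)]
[np.float64(3.67), np.float64(0.04), np.float64(0.24), np.float64(0.0), np.float64(-0.0), np.float64(-0.143)]
[np.float64(3.63), np.float64(0.57), np.float64(0.24), np.float64(0.0), np.float64(-0.0), np.float64(-0.143)]
[np.float64(3.51), np.float64(1.08), np.float64(0.24), np.float64(0.0), np.float64(-0.0), np.float64(-0.143)]
```

```bash
python3 -m jog '[[2.8,-2.4,0.2,0,0,-0.14],[3.1,-2.0,0.2,0,0,-0.14],[3.4,-1.5,0.2,0,0,-0.14],[3.5,-1.0,0.2,0,0,-0.14],[3.6,-0.5,0.2,0,0,-0.14],[3.7,0,0.2,0,0,-0.14],[3.6,0.6,0.2,0,0,-0.14],[3.5,1.1,0.2,0,0,-0.14]]' 0.3 40
python3 - <<'E'
from go import *
plan([552,104.5,200],frame([0,0,-1],[0,1,0]),13)
E
```

```text
time_s: 0.9
position: [306.9, -253.9, 229.0]
orientation: [-2.371, -2.056, -0.002]
ft_force: [1.1, -0.5, -0.7]
opening: 0.646
t 0.9 pos [ 306.9 -253.9  229. ] q [-8.760e-01  6.500e-02 -4.870e-01  1.022e+00  1.000e-03  8.370e-01] open 0.646 F [ 1.1 -0.5 -0.7]
shift cm (tool) [38.95 19.18  2.98] turn [ 1.000e-03 -4.000e-03 -1.713e+00]
[np.float64(3.0), np.float64(1.48), np.float64(0.23), np.float64(0.0), np.float64(-0.0), np.float64(-0.132)]
[np.float64(2.78), np.float64(1.86), np.float64(0.23), np.float64(0.0), np.float64(-0.0), np.float64(-0.132)]
[np.float64(2.51), np.float64(2.21), np.float64(0.23), np.float64(0.0), np.float64(-0.0), np.float64(-0.132)]
[np.float64(2.2), np.float64(2.52), np.float64(0.23), np.float64(0.0), np.float64(-0.0), np.float64(-0.132)]
[np.float64(1.85), np.float64(2.78), np.float64(0.23), np.float64(0.0), np.float64(-0.0), np.float64(-0.132)]
[np.float64(1.47), np.float64(3.0), np.float64(0.22), np.float64(0.0), np.float64(-0.0), np.float64(-0.132)]
[np.float64(1.06), np.float64(3.17), np.float64(0.22), np.float64(0.0), np.float64(-0.0), np.float64(-0.132)]
[np.float64(0.63), np.float64(3.28), np.float64(0.22), np.float64(0.0), np.float64(-0.0), np.float64(-0.132)]
```

```bash
python3 -m jog '[[3.2,1.5,0.2,0,0,-0.14],[3.0,2.0,0.2,0,0,-0.14],[2.7,2.3,0.2,0,0,-0.14],[2.4,2.7,0.2,0,0,-0.14],[2.0,3.0,0.2,0,0,-0.14],[1.6,3.2,0.2,0,0,-0.14],[1.1,3.4,0.2,0,0,-0.14],[0.6,3.5,0.2,0,0,-0.14]]'
python3 - <<'E'
from go import *
plan([552,104.5,200],frame([0,0,-1],[0,1,0]),5)
E
```

```text
time_s: 1.7
position: [459.2, 2.5, 212.1]
orientation: [-0.845, -3.023, -0.004]
ft_force: [-0.3, -1.2, 0.6]
opening: 0.65
t 1.7 pos [459.2   2.5 212.1] q [-0.156  0.194 -0.381  0.998  0.003  0.389] open 0.65 F [-0.3 -1.2  0.6]
shift cm (tool) [-2.65 13.53  1.22] turn [ 0.003 -0.003 -0.545]
[np.float64(-0.53), np.float64(2.71), np.float64(0.24), np.float64(0.001), np.float64(-0.001), np.float64(-0.109)]
[np.float64(-0.82), np.float64(2.63), np.float64(0.24), np.float64(0.001), np.float64(-0.001), np.float64(-0.109)]
[np.float64(-1.1), np.float64(2.53), np.float64(0.24), np.float64(0.001), np.float64(-0.001), np.float64(-0.109)]
[np.float64(-1.37), np.float64(2.39), np.float64(0.24), np.float64(0.001), np.float64(-0.001), np.float64(-0.109)]
[np.float64(-1.62), np.float64(2.23), np.float64(0.24), np.float64(0.001), np.float64(-0.001), np.float64(-0.109)]
```

```bash
python3 -m jog '[[-0.6,2.9,0.2,0,0,-0.12],[-0.8,2.8,0.2,0,0,-0.12],[-1.2,2.7,0.2,0,0,-0.12],[-1.4,2.5,0.2,0,0,-0.12],[-1.6,2.3,0.2,0,0,-0.1],[0,0,0,0,0,0]]'
python3 - <<'E'
from go import *
plan([552,104.5,200],frame([0,0,-1],[0,1,0]),1)
for n in("side","top"):
    cv2.imwrite(f"pics/{n}1.png",capture(n)[:,:,::-1])
crop("pics/side1.png","pics/s1c.png",260,160,130,130,5)
crop("pics/top1.png","pics/t1c.png",260,140,120,110,6)
E
```

```text
time_s: 2.3
position: [555.3, 123.0, 199.3]
orientation: [0.109, -3.134, -0.006]
ft_force: [-0.2, -0.6, -0.4]
opening: 0.65
t 2.3 pos [555.3 123.  199.3] q [ 0.087  0.408 -0.114  1.054  0.004  0.018] open 0.65 F [-0.2 -0.6 -0.4]
shift cm (tool) [ 0.46 -1.82 -0.08] turn [ 0.004 -0.005  0.069]
[np.float64(0.46), np.float64(-1.82), np.float64(-0.08), np.float64(0.004), np.float64(-0.005), np.float64(0.069)]
```

View pics/s1c.png

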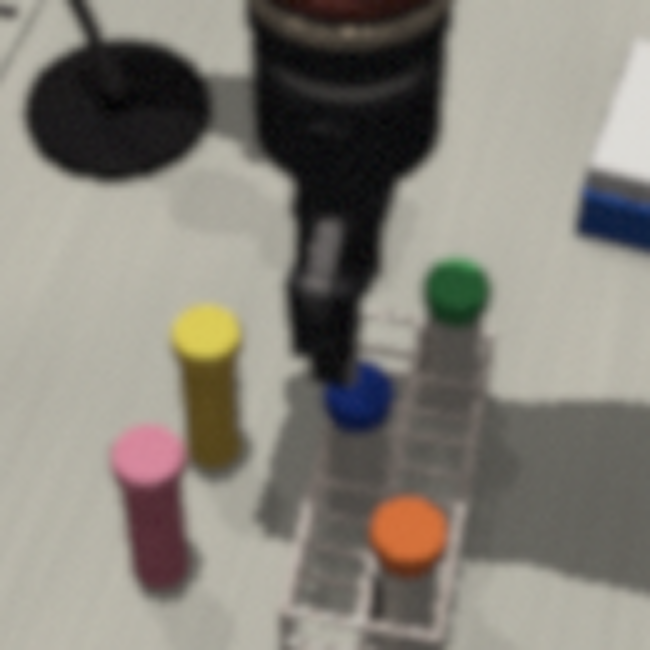

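View pics/t1c.png

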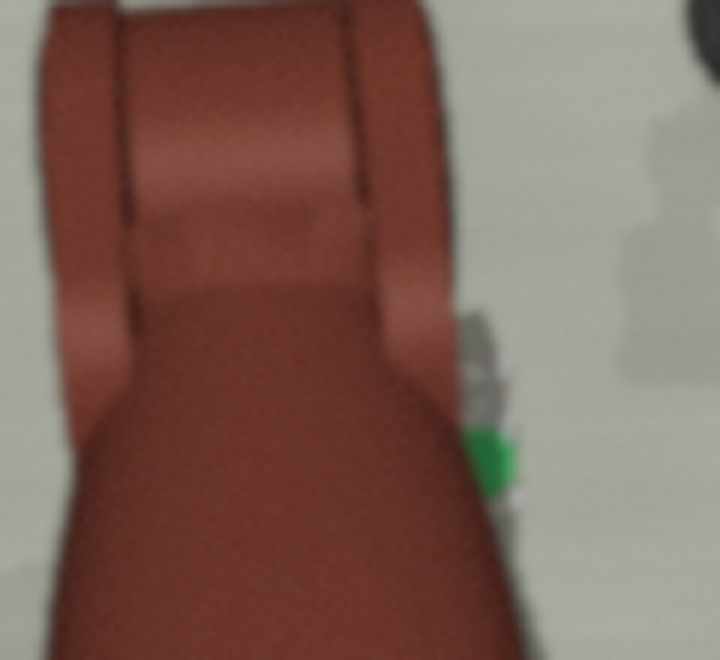

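```bash
python3 -m jog '[[0.5,-1.8,2.5,0.004,-0.005,0.069],[0,0,2.0,0,0,0],[0,0,0,0,0,0]]'
python3 - <<'E'
from go import *
d,w=rem([552,104.5,105],frame([0,0,-1],[0,1,0]))
cv2.imwrite(f"pics/side2.png",capture("side")[:,:,::-1])
crop("pics/side2.png","pics/s2c.png",290,180,80,80,8)
E
```

```text
time_s: 2.7
position: [548.0, 100.1, 154.0]
orientation: [-0.022, -3.14, 0.003]
ft_force: [-0.4, -0.1, -0.0]
opening: 0.652
t 2.7 pos [548.  100.1 154. ] q [ 0.05   0.421 -0.221  0.931 -0.002  0.064] open 0.652 F [-0.4 -0.1 -0. ]
shift cm (tool) [-0.4   0.46  4.9 ] turn [-0.002 -0.001 -0.014]
```

View pics/s2c.png

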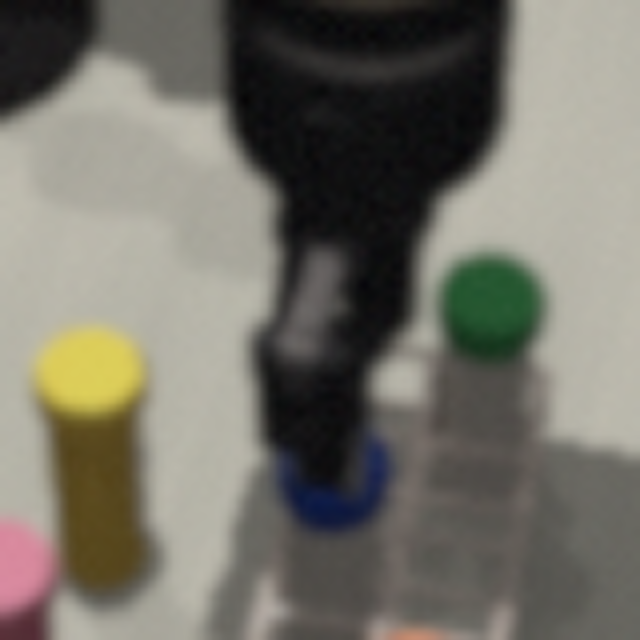

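```bash
python3 - <<'E'
from h import *
a=proj("side",[[548,100+27.6+5,137],[548,100+27.6+5,160],[552,104.5,118],[552,104.5,3]])
print(((a-[290,180])*8).round(0))
print(proj("side",[[553,104.5,118]])-a[2])
E
```

```text
[[325. 493.]
 [326. 446.]
 [335. 454.]
 [329. 664.]]
[[-0.40321644 -0.08755103]]
```

```bash
python3 -m jog '[[-0.4,0.4,0,0,0,-0.014],[0,0,1.5,0,0,0],[0,0,1.5,0,0,0],[0,0,1.0,0,0,0],[0,0,0,0,0,0]]'
python3 - <<'E'
from go import *
d,w=rem([552,104.5,105],frame([0,0,-1],[0,1,0]))
E
```

```text
time_s: 3.25
position: [556.6, 104.0, 120.0]
orientation: [-0.001, 3.134, -0.002]
ft_force: [-0.2, -0.5, 0.5]
opening: 0.647
t 3.25 pos [556.6 104.  120. ] q [ 0.057  0.463 -0.252  0.848 -0.002  0.056] open 0.647 F [-0.2 -0.5  0.5]
shift cm (tool) [0.47 0.05 1.5 ] turn [-0.001  0.008  0.   ]
```

```bash
python3 -m jog '[[0.4,0,0.5,0,0.004,0],[0,0,0.6,0,0,0],[0,0,0,0,0,0]]'
python3 - <<'E'
from go import *
d,w=rem([552,104.5,105],frame([0,0,-1],[0,1,0]))
cv2.imwrite(f"pics/side3.png",capture("side")[:,:,::-1])
crop("pics/side3.png","pics/s3c.png",290,180,80,80,8)
E
```

```text
time_s: 3.55
position: [553.4, 104.2, 110.0]
orientation: [-0.001, 3.136, -0.002]
ft_force: [-0.6, 0.5, -0.3]
opening: 0.651
t 3.55 pos [553.4 104.2 110. ] q [ 0.057  0.47  -0.27   0.824 -0.002  0.056] open 0.651 F [-0.6  0.5 -0.3]
shift cm (tool) [0.14 0.03 0.5 ] turn [-0.001  0.006  0.001]
```

View pics/s3c.png

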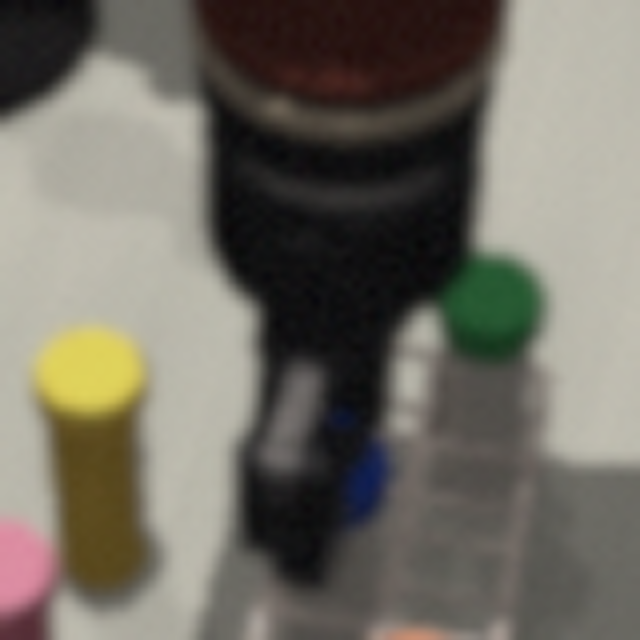

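```bash
python3 - <<'E'
from h import *
a=proj("side",[[553.4,104+27.6+5,93],[542,104+27.6+5,93],[564,104+27.6+5,93],[553.4,104+27.6+5,115],[552,104.5,118],[552,104.5,60]])
print(((a-[290,180])*8).round(0))
E
```

```text
[[302. 587.]
 [339. 595.]
 [268. 579.]
 [303. 544.]
 [335. 454.]
 [331. 565.]]
```

The near finger's tip shows at about (302,580) in the crop, where the calibration puts it, so the jaws straddle the blue cap. Next I'll go down the last 4 mm and close.

```bash
python3 -m jog '[[0.1,0,0.4,0,0.005,0],[0,0,0,0,0,0]]'
python3 -m jog '[[0,0,0,0,0,0],[0,0,0,0,0,0],[0,0,0,0,0,0],[0,0,0,0,0,0],[0,0,0,0,0,0]]' -1 45
python3 - <<'E'
from go import *
d,w=rem([552,104.5,105],frame([0,0,-1],[0,1,0]))
E
```

```text
time_s: 3.8
position: [552.7, 104.2, 106.5]
orientation: [-0.001, 3.14, -0.002]
ft_force: [0.3, -0.4, 0.7]
opening: 0.65
time_s: 4.3
position: [553.1, 104.2, 106.9]
orientation: [-0.001, 3.14, -0.002]
ft_force: [-0.6, -0.1, -0.8]
opening: 0.379
t 4.3 pos [553.1 104.2 106.9] q [ 0.057  0.476 -0.27   0.823 -0.001  0.056] open 0.379 F [-0.6 -0.1 -0.8]
shift cm (tool) [0.11 0.03 0.19] turn [-0.001  0.002  0.001]
```

```bash
python3 -m jog '[[0,0,-1,0,0,0],[0,0,-1.5,0,0,0],[0,0,-2,0,0,0],[0,0,-2,0,0,0],[0,0,-2,0,0,0],[0,0,-2,0,0,0],[0,0,-2,0,0,0],[0,0,0,0,0,0]]'
python3 - <<'E'
from go import *
d,w=rem([552,104.5,237],frame([0,0,-1],[0,1,0]))
cv2.imwrite(f"pics/side4.png",capture("side")[:,:,::-1])
crop("pics/side4.png","pics/s4c.png",270,130,110,130,5)
E
```

```text
time_s: 5.1
position: [552.2, 104.4, 241.0]
orientation: [-0.001, 3.139, -0.002]
ft_force: [0.9, -0.4, 0.2]
opening: 0.383
t 5.1 pos [552.2 104.4 241. ] q [ 5.700e-02  3.630e-01 -6.900e-02  1.136e+00 -1.000e-03  5.700e-02] open 0.383 F [ 0.9 -0.4  0.2]
shift cm (tool) [0.03 0.01 0.4 ] turn [-0.001  0.003  0.001]
```

View pics/s4c.png

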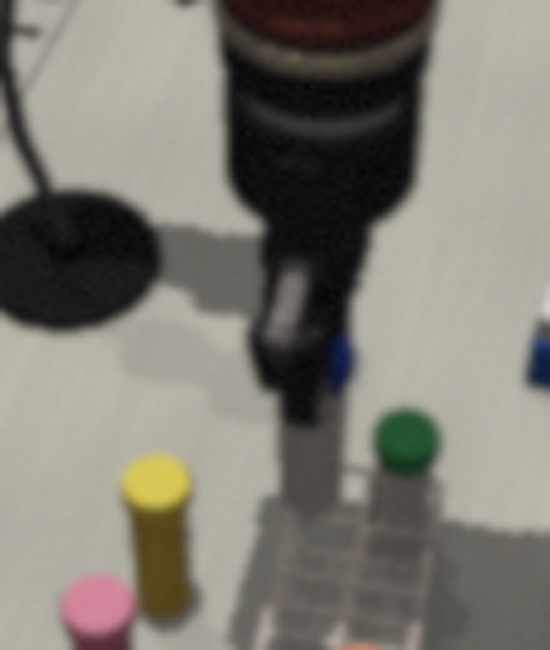

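```bash
cat > tgt.py <<'E'
from go import *
W=np.array([655,-146.5,264.5]);yaw,nod=-.02,.815
RW=R.from_euler("z",yaw)*R.from_euler("y",-nod)
X,Y,Z=RW.as_matrix().T
def target(phi=0,back=0,up=0,h=104,dist=100,dl=(0,0,0)):
    L=W-X*(dist+back)+RW.apply(dl)
    P=L-15*X+(h-60)*Z+np.array([0,0,up])
    # label is at angle phi about tube z from -toolx at grasp (tool z down)
    yt=(R.from_rotvec(-phi*Z)).apply(Y)
    return P,frame(-Z,yt)
E
python3 - <<'E'
from tgt import *
print(target()[0]);P,Rt=target(0,60,40);print(P);plan(P,Rt,8)
E
```

```text
[ 544.12738663 -144.28225203  210.98976547]
[ 502.98351317 -143.45926482  207.32622956]
t 5.15 pos [551.7 104.3 239.6] q [ 5.700e-02  3.640e-01 -7.100e-02  1.135e+00 -1.000e-03  5.700e-02] open 0.378 F [ 0.9 -0.7 -1.2]
shift cm (tool) [  4.89 -24.77   3.26] turn [ 0.007 -0.814  0.02 ]
[np.float64(0.61), np.float64(-3.1), np.float64(0.41), np.float64(0.001), np.float64(-0.102), np.float64(0.003)]
[np.float64(0.64), np.float64(-3.1), np.float64(0.35), np.float64(0.001), np.float64(-0.102), np.float64(0.003)]
[np.float64(0.67), np.float64(-3.1), np.float64(0.28), np.float64(0.001), np.float64(-0.102), np.float64(0.003)]
[np.float64(0.68), np.float64(-3.1), np.float64(0.22), np.float64(0.001), np.float64(-0.102), np.float64(0.003)]
[np.float64(0.69), np.float64(-3.1), np.float64(0.15), np.float64(0.001), np.float64(-0.102), np.float64(0.003)]
[np.float64(0.7), np.float64(-3.1), np.float64(0.08), np.float64(0.001), np.float64(-0.102), np.float64(0.003)]
[np.float64(0.7), np.float64(-3.11), np.float64(0.01), np.float64(0.001), np.float64(-0.102), np.float64(0.003)]
[np.float64(0.69), np.float64(-3.11), np.float64(-0.05), np.float64(0.001), np.float64(-0.102), np.float64(0.003)]
```

```bash
python3 -m jog '[[0.6,-3.1,0.3,0,-0.1,0],[0.6,-3.1,0.3,0,-0.1,0],[0.7,-3.1,0.2,0,-0.1,0],[0.7,-3.1,0.1,0,-0.1,0],[0.7,-3.1,0.1,0,-0.1,0],[0.7,-3.1,0,0,-0.1,0.01],[0.7,-3.1,0,0,-0.1,0.01],[0,0,0,0,0,0]]'
python3 - <<'E'
from tgt import *
P,Rt=target(0,60,40);plan(P,Rt,2)
E
```

```text
time_s: 5.95
position: [503.9, -117.4, 207.4]
orientation: [0.021, 2.421, 0.001]
ft_force: [-0.6, 0.2, -1.0]
opening: 0.38
t 5.95 pos [ 503.9 -117.4  207.4] q [-0.595 -0.07  -0.996  0.014  0.374 -0.454] open 0.38 F [-0.6  0.2 -1. ]
shift cm (tool) [ 0.03 -2.61 -0.04] turn [ 0.008 -0.095 -0.001]
[np.float64(0.02), np.float64(-1.3), np.float64(-0.02), np.float64(0.004), np.float64(-0.047), np.float64(-0.001)]
[np.float64(0.02), np.float64(-1.3), np.float64(-0.01), np.float64(0.004), np.float64(-0.047), np.float64(-0.001)]
```

```bash
python3 -m jog '[[0,-1.1,0,0,-0.05,0],[0,-1.0,0,0,-0.04,0],[0,0,0,0,0,0]]'
python3 - <<'E'
from tgt import *
P,Rt=target(0,60,40);plan(P,Rt,1)
for n in("side","top"):
    cv2.imwrite(f"pics/{n}5.png",capture(n)[:,:,::-1])
E
```

```text
time_s: 6.25
position: [501.3, -139.1, 205.2]
orientation: [0.027, 2.332, 0.001]
ft_force: [-0.0, 1.3, -1.1]
opening: 0.385
t 6.25 pos [ 501.3 -139.1  205.2] q [-0.692 -0.051 -1.072 -0.133  0.473 -0.498] open 0.385 F [-0.   1.3 -1.1]
shift cm (tool) [-0.28 -0.44 -0.02] turn [ 0.007 -0.006 -0.006]
[np.float64(-0.28), np.float64(-0.44), np.float64(-0.02), np.float64(0.007), np.float64(-0.006), np.float64(-0.006)]
```

View pics/side5.png

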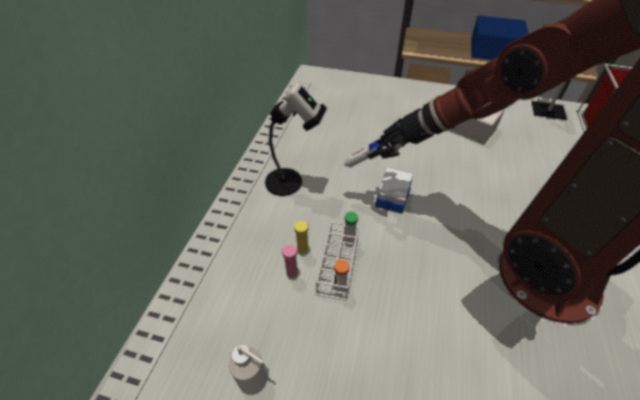

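View pics/top5.png

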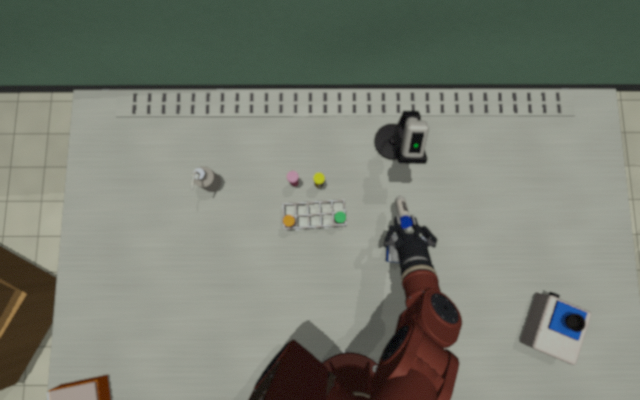

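```bash
python3 - <<'E'
from h import *
crop("pics/side5.png","pics/s5c.png",335,120,70,55,11)
crop("pics/top5.png","pics/t5c.png",375,190,65,60,10)
E
```

```text
(no output)
```

View pics/s5c.png

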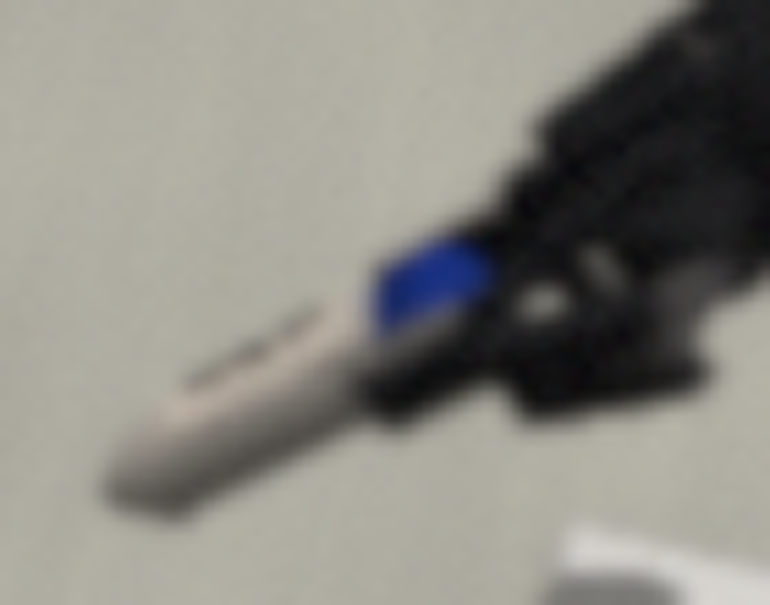

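View pics/t5c.png

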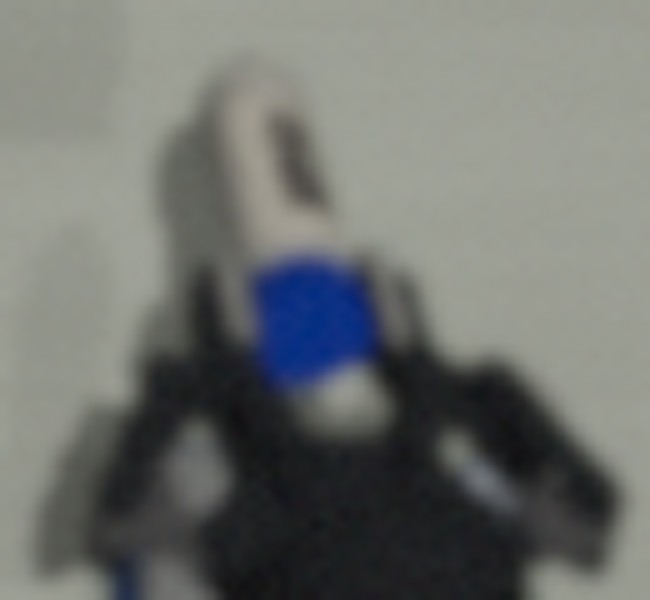

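```bash
cat > tov.py <<'E'
from tgt import *
from ov import overlay
def tube(h=104,s=None):
    s=s or get_state();Rc=R.from_rotvec(s["orientation"]);P=s["position"]
    # tube-nominal frame (phi=0): x=-toolx, y=tooly, z=-toolz ; foot = P + h*toolz
    M=R.from_matrix(Rc.as_matrix()*np.array([-1,1,-1]))
    return M,P+Rc.apply([0,0,h])
def cyl(M,F,th,z,r=15):
    th=np.atleast_1d(th)
    return F+M.apply(np.c_[r*np.cos(th),r*np.sin(th),np.broadcast_to(z,th.shape)])
def draw(n,src,dst,x,y,w,hh,sc,bias,phis,h=104):
    M,F=tube(h);cur=[]
    a=np.linspace(0,6.28,40);cur.append((cyl(M,F,a,115.,17),(255,255,0)));cur.append((cyl(M,F,a,100.,17),(255,255,0)))
    cur.append((cyl(M,F,a,15.),(0,255,255)));cur.append((cyl(M,F,a,0.,9),(0,255,255)))
    for p,c in phis:
        zz=np.linspace(32,88,15);cur.append((cyl(M,F,np.full(15,p),zz),c))
    import ov
    o=ov.proj
    ov.proj=lambda n,P:o(n,P)+np.array(bias)
    overlay(n,src,dst,x,y,w,hh,sc,cur);ov.proj=o
E
python3 - <<'E'
from tov import *
ph=[(np.deg2rad(d),c) for d,c in((0,(0,255,0)),(-30,(0,0,255)),(-60,(255,0,255)),(-90,(255,0,0)))]
draw("top","pics/top5.png","pics/t5o.png",375,190,65,60,10,(-.45,-.45),ph)
draw("side","pics/side5.png","pics/s5o.png",335,120,70,55,11,(-.8,.3),ph)
E
```

```text
(no output)
```

View pics/t5o.png

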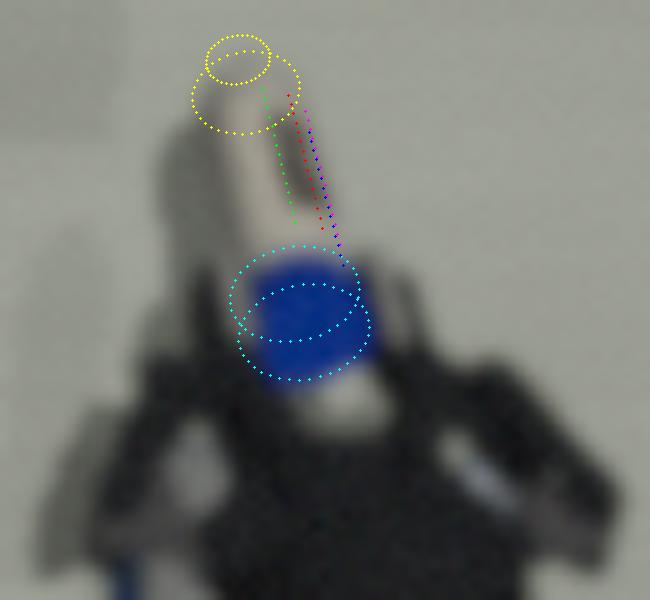

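View pics/s5o.png

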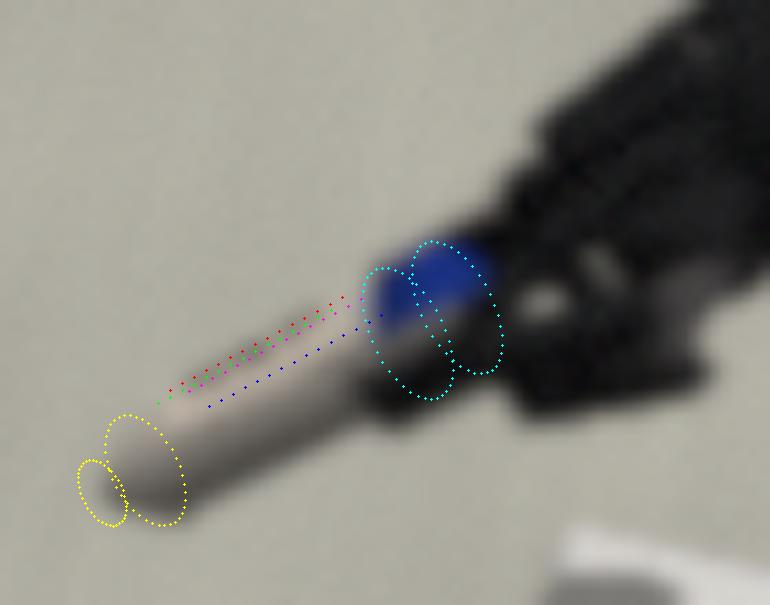

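```bash
python3 - <<'E'
from tov import *
ph=[(np.deg2rad(d),c) for d,c in((0,(0,255,0)),(-30,(0,0,255)),(-60,(255,0,255)))]
draw("top","pics/top5.png","pics/t5o.png",375,190,65,60,10,(-.45,-.45),ph,97)
draw("side","pics/side5.png","pics/s5o.png",335,120,70,55,11,(-.8,.3),ph,97)
E
```

```text
(no output)
```

View pics/t5o.png

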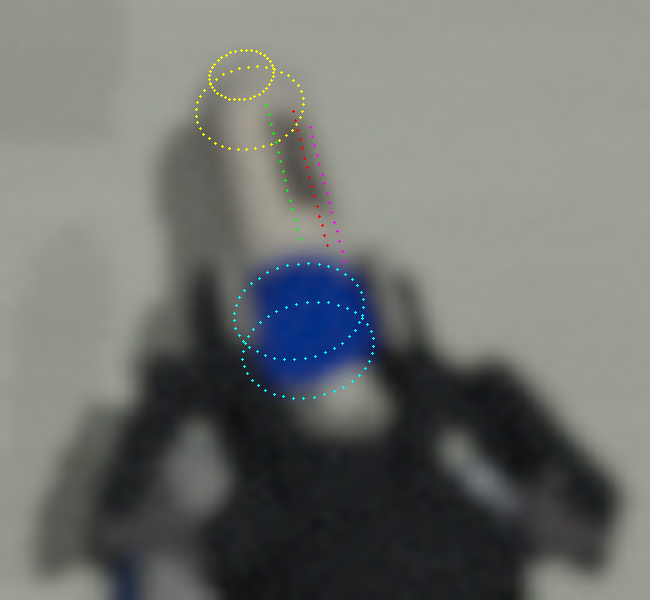

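View pics/s5o.png

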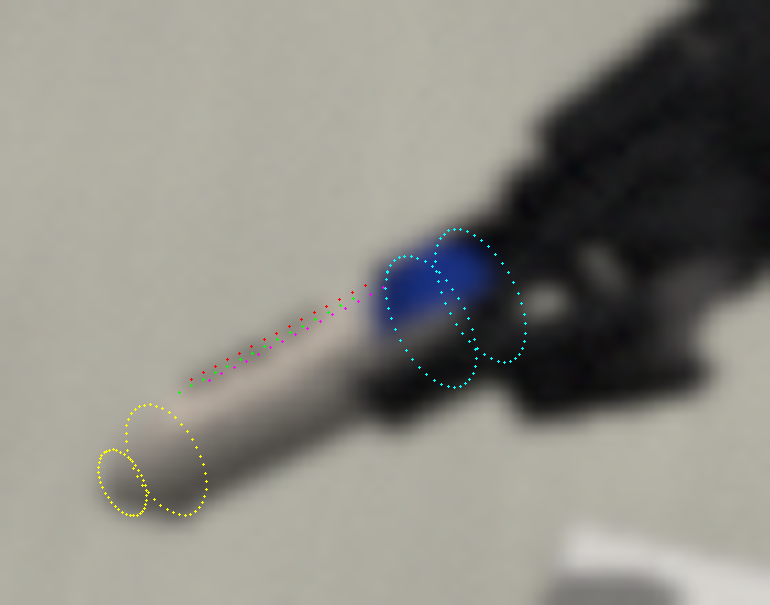

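```bash
python3 -m jog '[[0,0,0,0,0,-0.14],[0,0,0,0,0,-0.14],[0,0,0,0,0,-0.14],[0,0,0,0,0,-0.14],[0,0,0,0,0,-0.14],[0,0,0,0,0,0],[0,0,0,0,0,0]]'
python3 - <<'E'
from tov import *
P,Rt=target(0,60,40);plan(P,Rt,1)
cv2.imwrite("pics/top6.png",capture("top")[:,:,::-1])
crop("pics/top6.png","pics/t6c.png",375,190,65,60,10)
ph=[(np.deg2rad(d),c) for d,c in((0,(0,255,0)),(-30,(0,0,255)),(-60,(255,0,255)))]
draw("top","pics/top6.png","pics/t6o.png",375,190,65,60,10,(.3,-.3),ph,102)
E
```

```text
time_s: 7.05
position: [505.1, -132.7, 207.3]
orientation: [-0.823, 2.219, -0.349]
ft_force: [0.6, 0.3, -0.5]
opening: 0.38
t 7.05 pos [ 505.1 -132.7  207.3] q [-0.671 -0.053 -1.059 -0.116  0.463 -1.215] open 0.38 F [ 0.6  0.3 -0.5]
shift cm (tool) [ 0.81 -0.72 -0.15] turn [ 0.018 -0.007  0.724]
[np.float64(0.81), np.float64(-0.72), np.float64(-0.15), np.float64(0.018), np.float64(-0.007), np.float64(0.724)]
```

View pics/t6c.png

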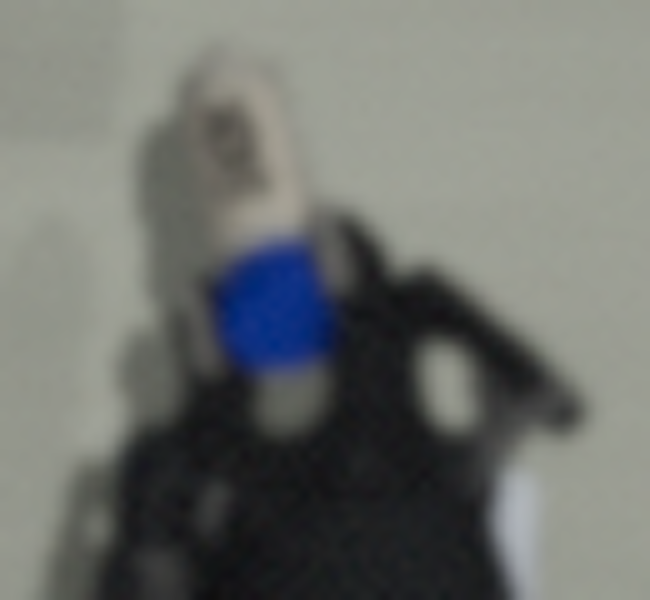

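View pics/t6o.png

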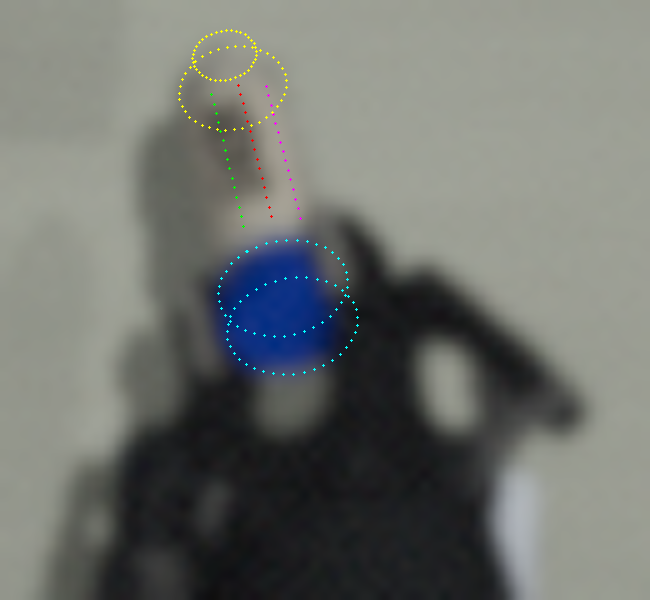

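```bash
python3 - <<'E'
from tov import *
from scipy.ndimage import map_coordinates
s=get_state();print(s["qd"].round(4),s["position"].round(1))
im=cv2.imread("pics/top6.png")
crop("pics/top6.png","pics/t6z.png",388,190,26,34,17)
M,F=tube(102)
g=cv2.cvtColor(im,cv2.COLOR_BGR2GRAY).astype(float)
c=C["top"]["xyz"]-F;v=M.inv().apply(c);print("cam az",np.rad2deg(np.arctan2(v[1],v[0])).round(1))
for h0 in(20,36,44,52,60,68,76,84,92):
    row=[]
    for d in range(-110,70,10):
        q=proj("top",cyl(M,F,[np.deg2rad(d)],h0))[0]-.45
        row.append(int(map_coordinates(g,[[q[1]],[q[0]]],order=1)[0]))
    print(h0,row)
print(list(range(-110,70,10)))
# cross-axis profile at label mid
a=M.inv().apply(c/np.linalg.norm(c));perp=np.cross([0,0,1],a);perp/=np.linalg.norm(perp)
for h0 in(20,28,36,44,52,60,68,76,84,92):
    row=[]
    for t in range(-26,27,2):
        P=F+M.apply(perp*t+np.array([0,0,h0])+15*a*0)
        q=proj("top",P)[0]-.45;row.append(int(map_coordinates(g,[[q[1]],[q[0]]],order=1)[0]))
    print(h0,row)
E
```

```text
[-0.0105  0.0031 -0.0047 -0.0096  0.0052 -0.0085] [ 505.1 -132.8  207.3]
cam az -23.4
20 [147, 146, 145, 145, 147, 149, 149, 147, 142, 138, 135, 135, 133, 131, 132, 133, 133, 129]
36 [151, 150, 149, 151, 153, 153, 150, 143, 138, 134, 127, 115, 109, 106, 105, 101, 100, 99]
44 [149, 151, 152, 152, 154, 154, 145, 129, 110, 98, 91, 91, 97, 101, 102, 100, 100, 99]
52 [150, 150, 151, 153, 155, 152, 140, 118, 98, 91, 85, 88, 96, 102, 103, 101, 99, 99]
60 [146, 148, 150, 152, 155, 155, 144, 120, 98, 91, 90, 93, 101, 104, 102, 100, 100, 100]
68 [143, 146, 148, 150, 153, 152, 143, 125, 105, 94, 95, 100, 102, 102, 102, 102, 101, 100]
76 [115, 129, 139, 147, 154, 157, 147, 126, 114, 110, 108, 109, 110, 110, 107, 103, 101, 101]
84 [92, 99, 111, 127, 145, 156, 159, 155, 149, 144, 139, 133, 125, 117, 110, 104, 100, 96]
92 [88, 85, 85, 92, 108, 131, 145, 149, 149, 144, 138, 131, 119, 109, 98, 89, 80, 69]
[-110, -100, -90, -80, -70, -60, -50, -40, -30, -20, -10, 0, 10, 20, 30, 40, 50, 60]
20 [159, 158, 158, 156, 153, 148, 147, 149, 152, 152, 148, 141, 133, 128, 124, 120, 114, 111, 110, 110, 118, 127,
[... 474 characters left out ...]
 122, 106, 97, 95, 96, 100, 102, 103, 103, 100, 98, 98, 98, 99, 101, 104]
60 [159, 159, 158, 156, 152, 148, 147, 152, 155, 151, 140, 125, 119, 115, 113, 109, 108, 107, 105, 103, 101, 99, 99, 99, 99, 99, 103]
68 [158, 156, 153, 149, 144, 140, 142, 149, 156, 160, 158, 154, 151, 148, 144, 139, 132, 125, 116, 109, 101, 98, 98, 99, 99, 98, 102]
76 [140, 130, 120, 115, 112, 111, 116, 126, 138, 146, 149, 149, 146, 143, 140, 136, 132, 126, 118, 110, 103, 99, 97, 99, 99, 99, 101]
84 [98, 75, 69, 78, 88, 92, 89, 89, 91, 94, 93, 91, 91, 92, 92, 92, 92, 94, 93, 92, 91, 92, 94, 95, 96, 98, 100]
92 [56, 46, 53, 73, 86, 89, 83, 68, 57, 52, 49, 47, 46, 46, 45, 44, 45, 47, 51, 56, 59, 62, 67, 78, 88, 94, 96]
```

View pics/t6z.png

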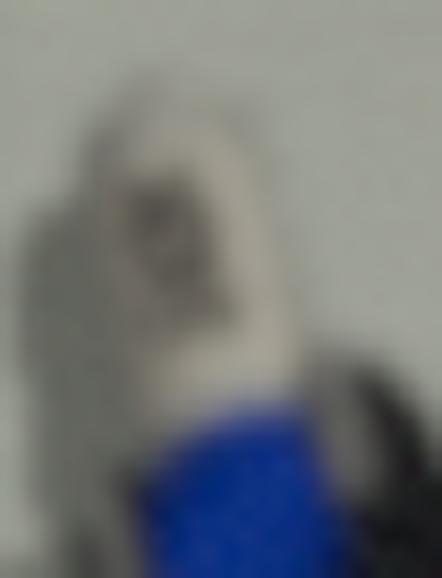

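```bash
python3 - <<'E'
from tov import *
P,Rt=target(np.deg2rad(-17),40,0,h=102);print(P);plan(P,Rt,5)
E
```

```text
[ 518.15329778 -143.76270097  180.50900474]
t 7.1 pos [ 505.1 -132.8  207.3] q [-0.671 -0.053 -1.059 -0.116  0.463 -1.215] open 0.379 F [-0.5  0.1 -0.6]
shift cm (tool) [ 1.49 -0.16  2.8 ] turn [ 0.019 -0.004  0.428]
[np.float64(0.3), np.float64(-0.03), np.float64(0.56), np.float64(0.004), np.float64(-0.001), np.float64(0.086)]
[np.float64(0.29), np.float64(-0.06), np.float64(0.56), np.float64(0.004), np.float64(-0.001), np.float64(0.086)]
[np.float64(0.29), np.float64(-0.08), np.float64(0.56), np.float64(0.004), np.float64(-0.001), np.float64(0.086)]
[np.float64(0.28), np.float64(-0.1), np.float64(0.56), np.float64(0.004), np.float64(-0.001), np.float64(0.086)]
[np.float64(0.27), np.float64(-0.12), np.float64(0.56), np.float64(0.004), np.float64(-0.001), np.float64(0.086)]
```

```bash
python3 -m jog '[[0.3,0,0.6,0.004,0,0.09],[0.3,-0.1,0.6,0.004,0,0.09],[0.3,-0.1,0.6,0.004,0,0.09],[0.3,-0.1,0.6,0.004,0,0.09],[0.2,-0.1,0.4,0.004,0,0.07],[0,0,0,0,0,0],[0,0,0,0,0,0],[0,0,0,0,0,0]]'
python3 - <<'E'
from tov import *
P,Rt=target(np.deg2rad(-17),40,0,h=102);plan(P,Rt,1);print(get_state()["qd"].round(4))
for n in("top","side"): cv2.imwrite(f"pics/{n}7.png",capture(n)[:,:,::-1])
print(get_state()["position"])
ph=[(np.deg2rad(d),c) for d,c in((3,(0,255,0)),(-17,(0,0,255)),(-37,(255,0,255)))]
crop("pics/top7.png","pics/t7c.png",375,180,65,60,10)
draw("top","pics/top7.png","pics/t7o.png",375,180,65,60,10,(-.45,-.45),ph,102)
draw("side","pics/side7.png","pics/s7o.png",325,120,80,60,10,(-.8,.3),ph,102)
E
```

```text
time_s: 7.9
position: [519.8, -142.4, 180.6]
orientation: [-0.28, 2.318, -0.143]
ft_force: [0.2, -0.5, 0.5]
opening: 0.384
t 7.9 pos [ 519.8 -142.4  180.6] q [-0.657  0.048 -1.086 -0.266  0.444 -0.732] open 0.384 F [ 0.2 -0.5  0.5]
shift cm (tool) [ 0.16 -0.1  -0.11] turn [-0.001 -0.005 -0.035]
[np.float64(0.16), np.float64(-0.1), np.float64(-0.11), np.float64(-0.001), np.float64(-0.005), np.float64(-0.035)]
[ 0.0031 -0.0059  0.0038  0.0071  0.0034 -0.0047]
[ 519.89950963 -142.54394898  180.78934082]
```

View pics/t7c.png

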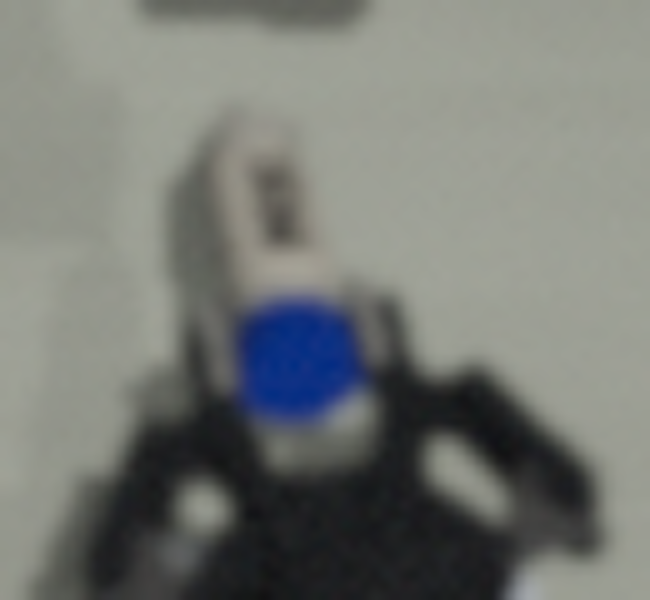

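View pics/t7o.png

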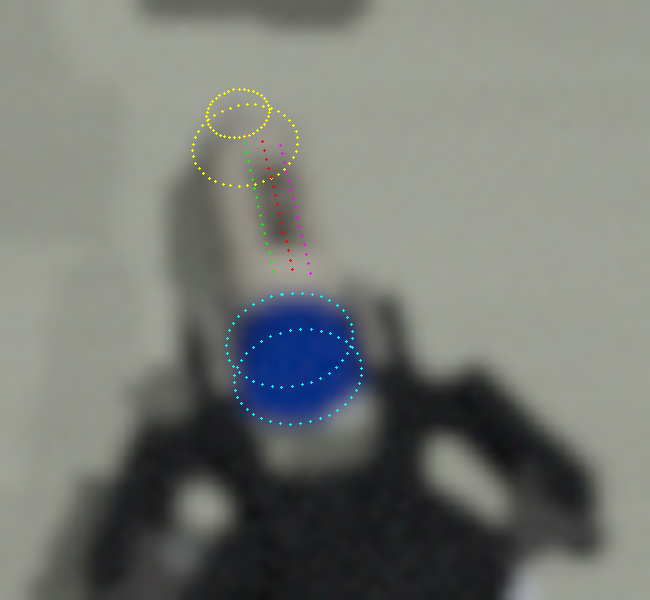

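View pics/s7o.png

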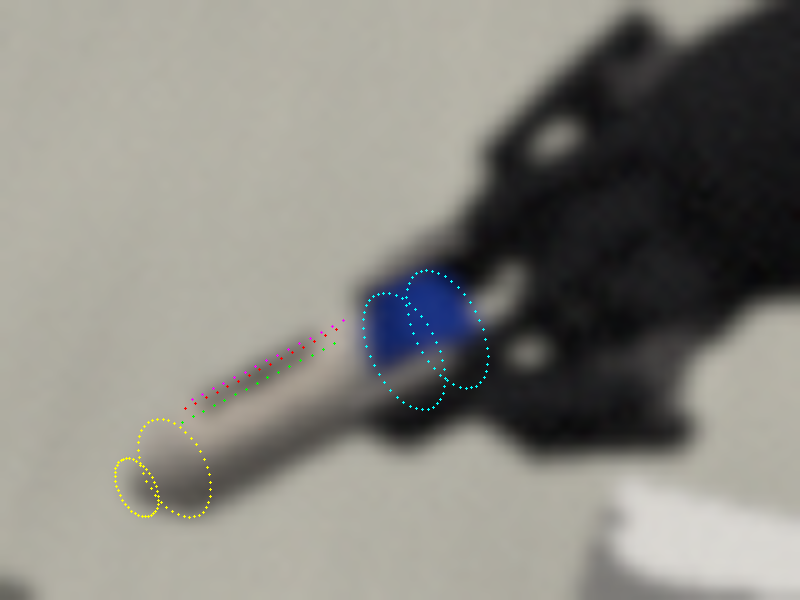

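```bash
python3 - <<'E'
from tov import *
from scipy.ndimage import map_coordinates
im=cv2.imread("pics/top7.png");g=im.astype(float).sum(2)/3
M,F=tube(102);c=C["top"]["xyz"]-F-M.apply([0,0,60]);v=M.inv().apply(c);print("cam az",np.rad2deg(np.arctan2(v[1],v[0])).round(1))
a=v/np.linalg.norm(v);perp=np.cross([0,0,1],a);perp/=np.linalg.norm(perp)
ts=list(range(-24,25,2));print(ts)
def at(P):
    q=proj("top",P)[0]-.45;return map_coordinates(g,[[q[1]],[q[0]]],order=1)[0]
acc=[]
for h0 in(20,36,44,52,60,68,76,84):
    row=[int(at(F+M.apply(perp*t+np.array([0,0,h0])))) for t in ts];print(h0,row)
E
```

```text
cam az 2.5
[-24, -22, -20, -18, -16, -14, -12, -10, -8, -6, -4, -2, 0, 2, 4, 6, 8, 10, 12, 14, 16, 18, 20, 22, 24]
20 [156, 155, 154, 151, 147, 142, 139, 136, 136, 136, 134, 134, 136, 137, 138, 132, 123, 113, 103, 105, 112, 123, 132, 140, 148]
36 [155, 155, 154, 150, 144, 135, 121, 108, 99, 93, 95, 102, 117, 130, 138, 138, 129, 116, 104, 96, 93, 93, 97, 104, 115]
44 [155, 155, 154, 152, 147, 137, 125, 111, 101, 95, 94, 100, 114, 127, 137, 136, 129, 116, 103, 95, 91, 94, 95, 99, 106]
52 [156, 156, 155, 153, 148, 141, 130, 114, 98, 84, 83, 93, 111, 128, 136, 136, 129, 115, 103, 94, 93, 94, 96, 96, 103]
60 [156, 156, 155, 152, 148, 142, 132, 121, 112, 106, 106, 111, 123, 133, 139, 136, 127, 114, 100, 92, 91, 93, 96, 98, 101]
68 [157, 157, 155, 153, 151, 149, 148, 149, 150, 150, 151, 152, 153, 150, 145, 137, 128, 116, 104, 96, 94, 95, 97, 99, 103]
76 [154, 151, 148, 147, 147, 148, 150, 152, 153, 151, 149, 146, 143, 140, 135, 130, 121, 109, 98, 93, 93, 96, 101, 102, 106]
84 [134, 128, 123, 122, 126, 127, 126, 121, 116, 111, 106, 102, 98, 96, 96, 96, 92, 88, 84, 85, 91, 100, 102, 98, 92]
```

```bash
python3 - <<'E'
from tov import *
P,Rt=target(np.deg2rad(-17),0,0,h=102);print(P);plan(P,Rt,4)
E
```

```text
[ 545.58254675 -144.31135911  209.61802869]
t 8.0 pos [ 519.9 -142.5  180.8] q [-0.657  0.048 -1.086 -0.266  0.444 -0.732] open 0.382 F [-0.1 -0.6 -0.9]
shift cm (tool) [-3.7  -1.12 -0.12] turn [-0.001 -0.004 -0.035]
[np.float64(-0.92), np.float64(-0.28), np.float64(-0.03), np.float64(-0.0), np.float64(-0.001), np.float64(-0.009)]
[np.float64(-0.92), np.float64(-0.29), np.float64(-0.03), np.float64(-0.0), np.float64(-0.001), np.float64(-0.009)]
[np.float64(-0.92), np.float64(-0.3), np.float64(-0.03), np.float64(-0.0), np.float64(-0.001), np.float64(-0.009)]
[np.float64(-0.92), np.float64(-0.3), np.float64(-0.03), np.float64(-0.0), np.float64(-0.001), np.float64(-0.009)]
```

```bash
python3 -m jog '[[-0.7,-0.2,0,0,0,-0.01],[-0.9,-0.3,0,0,0,-0.01],[-0.9,-0.3,0,0,0,-0.01],[-0.6,-0.2,0,0,0,0],[0,0,0,0,0,0],[0,0,0,0,0,0],[0,0,0,0,0,0]]'
python3 - <<'E'
from tov import *
P,Rt=target(np.deg2rad(-17),0,0,h=102);plan(P,Rt,1)
E
```

```text
time_s: 8.7
position: [545.3, -144.6, 208.4]
orientation: [-0.32, 2.311, -0.162]
ft_force: [-0.5, -0.5, -0.9]
opening: 0.379
t 8.7 pos [ 545.3 -144.6  208.4] q [-0.617  0.026 -1.    -0.175  0.418 -0.733] open 0.379 F [-0.5 -0.5 -0.9]
shift cm (tool) [-0.11 -0.01 -0.06] turn [-0.003 -0.002  0.   ]
[np.float64(-0.11), np.float64(-0.01), np.float64(-0.06), np.float64(-0.003), np.float64(-0.002), np.float64(0.0)]
```

Within about 1 mm of the target. I'll check it visually against the scanner model.

```bash
python3 - <<'E'
from tov import *
import ov
s=get_state()
for n in("top","side"): cv2.imwrite(f"pics/{n}8.png",capture(n)[:,:,::-1])
M,F=tube(102,s)
a=np.linspace(0,6.28,40);ph=np.deg2rad(-17);zz=np.linspace(32,88,15)
L=cyl(M,F,ph,60)[0];xl=M.apply([np.cos(ph),np.sin(ph),0])
win=np.array([[0,y,z] for y in np.linspace(-37,37,9) for z in(-26,26)]+[[0,y,z] for z in np.linspace(-26,26,7) for y in(-37,37)])
cur=[(cyl(M,F,a,115.,17),(255,255,0)),(cyl(M,F,a,100.,17),(255,255,0)),(cyl(M,F,a,15.),(0,255,255)),(cyl(M,F,np.full(15,ph),zz),(0,0,255)),
 (W+RW.apply(win),(0,255,0)),(W-np.linspace(0,100,20)[:,None]*X,(255,0,255)),(L+np.linspace(0,100,20)[:,None]*xl,(0,165,255))]
o=ov.proj
for n,b,box in(("top",(-.45,-.45),(370,105,70,120,5)),("side",(-.8,.3),(265,80,140,100,5))):
    ov.proj=lambda n,P:o(n,P)+np.array(b)
    crop(f"pics/{n}8.png",f"pics/{n}8c.png",*box)
    ov.overlay(n,f"pics/{n}8.png",f"pics/{n}8o.png",*box,cur)
print("label in window frame",RW.inv().apply(L-W).round(1),RW.inv().apply(xl).round(3))
E
```

```text
label in window frame [-101.1   -0.4   -0.6] [ 1.     0.    -0.001]
```

View pics/top8c.png

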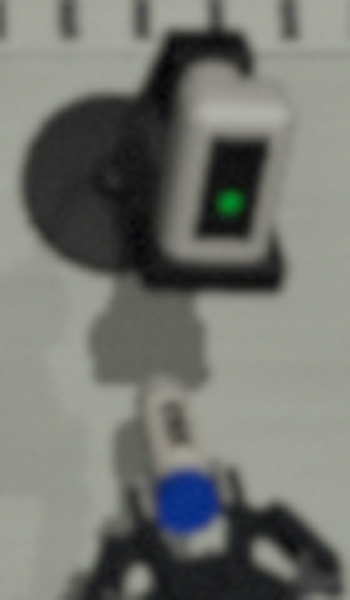

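View pics/top8o.png

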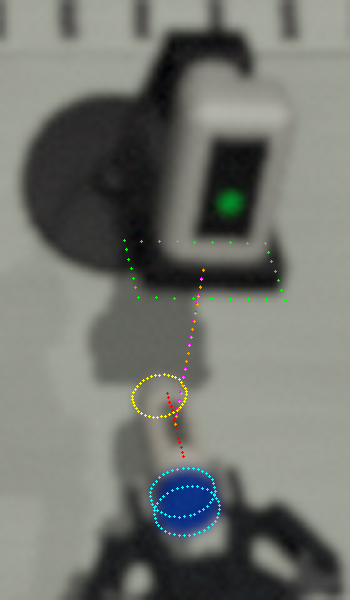

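View pics/side8c.png

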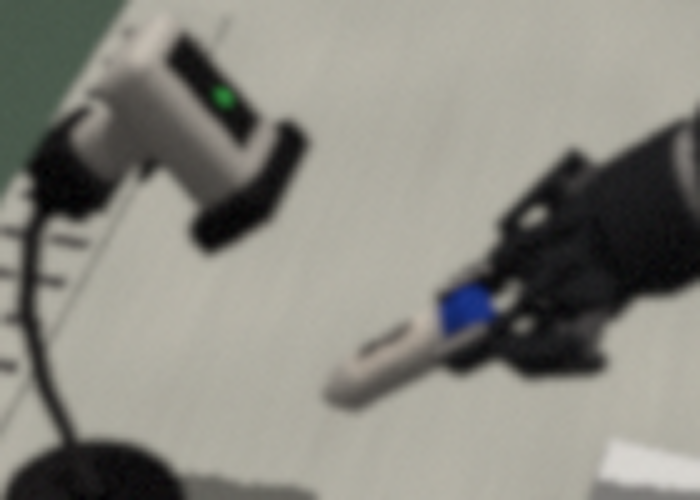

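View pics/side8o.png

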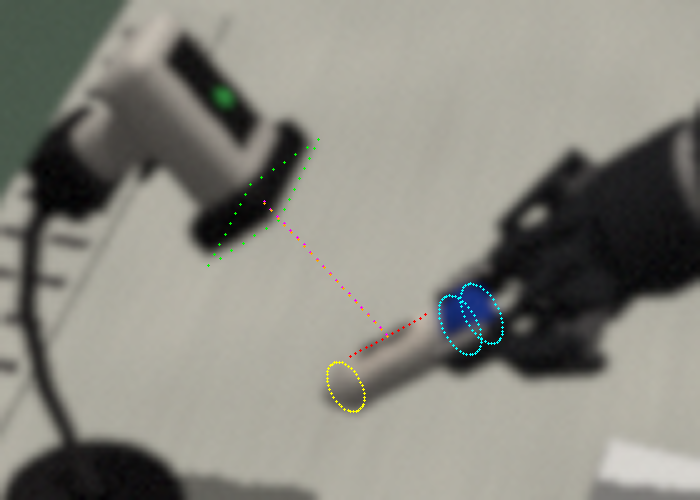

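```bash
python3 - <<'E'
from tov import *
H=np.array([772.5,-148.7,250])
for nod in(.74,.78,.82,.86):
    Q=R.from_euler("z",-.02)*R.from_euler("y",-nod)
    f=lambda a,b:proj("side",[H+Q.apply(a),H+Q.apply(b)])
    an=lambda p:np.rad2deg(np.arctan2(p[1,1]-p[0,1],p[1,0]-p[0,0])).round(1)
    g=lambda a,b:an(proj("top",[H+Q.apply(a),H+Q.apply(b)]))
    print(nod,"panel",an(f([21,12,120],[-35,12,120])),"nose edge",an(f([-68,37,118],[-68,37,72])),"len panel side/top",np.linalg.norm(np.diff(f([21,12,120],[-35,12,120]),axis=0)).round(2),np.linalg.norm(np.diff(proj("top",[H+Q.apply([21,0,120]),H+Q.apply([-35,0,120])]),axis=0)).round(2),"len nose edge",np.linalg.norm(np.diff(f([-68,37,118],[-68,37,72]),axis=0)).round(2), "top panel",g([21,0,120],[-35,0,120]))
E
```

```text
0.74 panel 44.1 nose edge 141.7 len panel side/top 23.07 21.16 len nose edge 14.61 top panel 99.3
0.78 panel 46.0 nose edge 144.7 len panel side/top 22.92 20.64 len nose edge 14.65 top panel 99.9
0.82 panel 47.8 nose edge 147.6 len panel side/top 22.74 20.08 len nose edge 14.71 top panel 100.6
0.86 panel 49.7 nose edge 150.5 len panel side/top 22.55 19.49 len nose edge 14.78 top panel 101.4
```

```bash
sed -i 's/nod=-.02,.815/nod=-.02,.83/; s/264.5\]/263.8]/' tgt.py; python3 - <<'E'
from tov import *
P,Rt=target(np.deg2rad(-17),0,0,h=102,dist=98);plan(P,Rt,1)
E
```

```text
t 8.8 pos [ 545.1 -144.5  208.2] q [-0.617  0.026 -1.    -0.175  0.418 -0.733] open 0.381 F [ 0.  -0.1 -0.8]
shift cm (tool) [-0.22 -0.05  0.16] turn [ 0.002 -0.017 -0.   ]
[np.float64(-0.22), np.float64(-0.05), np.float64(0.16), np.float64(0.002), np.float64(-0.017), np.float64(-0.0)]
```

```bash
python3 -m jog '[[-0.2,-0.05,0.15,0,-0.015,0],[0,0,0,0,0,0],[0,0,0,0,0,0],[0,0,0,0,0,0],[0,0,0,0,0,0],[0,0,0,0,0,0]]'
python3 - <<'E'
from tov import *
P,Rt=target(np.deg2rad(-17),0,0,h=102,dist=98);plan(P,Rt,1);s=get_state();print(s["qd"].round(4))
M,F=tube(102,s);ph=np.deg2rad(-17);L=cyl(M,F,ph,60)[0];print(RW.inv().apply(L-W).round(1),RW.inv().apply(M.apply([np.cos(ph),np.sin(ph),0])).round(3),RW.inv().apply(M.apply([0,0,1])).round(3))
for n in("top","side"): cv2.imwrite(f"pics/{n}9.png",capture(n)[:,:,::-1])
print(get_state()["position"])
crop("pics/top9.png","pics/t9z.png",385,165,40,50,14)
E
```

```text
time_s: 9.4
position: [547.0, -144.3, 207.6]
orientation: [-0.319, 2.297, -0.158]
ft_force: [-0.6, -0.3, -1.6]
opening: 0.376
t 9.4 pos [ 547.  -144.3  207.6] q [-0.622  0.034 -1.01  -0.203  0.432 -0.731] open 0.376 F [-0.6 -0.3 -1.6]
shift cm (tool) [-0.13 -0.04 -0.02] turn [ 0.003 -0.002 -0.002]
[np.float64(-0.13), np.float64(-0.04), np.float64(-0.02), np.float64(0.003), np.float64(-0.002), np.float64(-0.002)]
[ 0.0009  0.0005 -0.0005 -0.0019  0.0002  0.0011]
[-99.5   0.1  -0.3] [ 1.    -0.002 -0.003] [ 0.003 -0.002  1.   ]
[ 547.00604922 -144.31647779  207.62117928]
```

View pics/t9z.png

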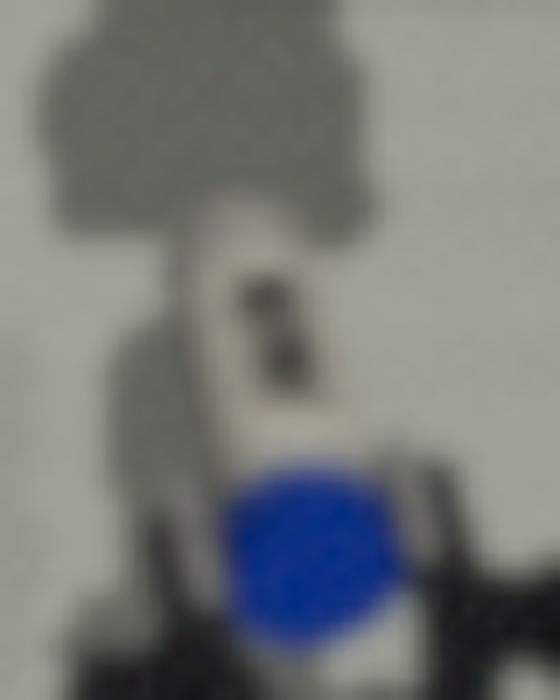

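View pics/side9.png

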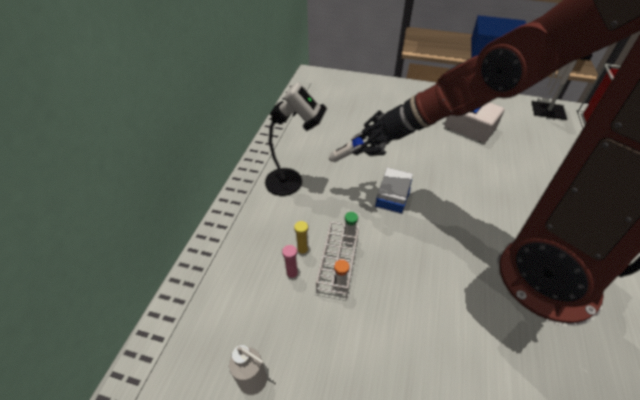

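```bash
cat > lab.py <<'E'
from tov import *
from scipy.ndimage import map_coordinates
st={6:([505.1,-132.75,207.3],[-.823,2.219,-.349]),7:([519.85,-142.5,180.7],[-.28,2.318,-.143]),8:([545.2,-144.6,208.3],[-.32,2.311,-.162]),9:([547,-144.3,207.6],[-.319,2.297,-.158])}
ts=np.arange(-24,24.1,.5)
for k,(p,r) in st.items():
    s=dict(position=np.array(p),orientation=np.array(r));M,F=tube(102,s)
    im=cv2.imread(f"pics/top{k}.png").astype(float)
    c=C["top"]["xyz"]-F-M.apply([0,0,60]);v=M.inv().apply(c);az=np.rad2deg(np.arctan2(v[1],v[0]))
    a=v/np.linalg.norm(v);perp=np.cross([0,0,1],a);perp/=np.linalg.norm(perp)
    def prof(hs,ch,refz=0):
        out=0
        for h0 in hs:
            q=proj("top",F+M.apply(ts[:,None]*perp+[0,0,h0]))-.45
            out=out+map_coordinates(ch,[q[:,1],q[:,0]],order=3)
        return out/len(hs)
    blue=im[:,:,0]-im[:,:,2]
    b=prof([94,98],blue)   # cap
    hl=(b.max()+20)/2
    w=ts[b>hl];
    g=im.mean(2);bar=prof([32,38,44,50],g);body=prof([68,70],g)
    print(k,"az",az.round(1),"cap lateral",w.min(),w.max(),"mid",(w.min()+w.max())/2)
    print(" bar ",[int(x) for x in bar[8:-8:4]]);print(" body",[int(x) for x in body[8:-8:4]]);d=bar/body;print(" ratio",[round(x,2) for x in d[8:-8:4]])
print(ts[8:-8:4])
E
python3 lab.py
```

```text
6 az -23.3 cap lateral -10.0 11.5 mid 0.75
 bar  [153, 151, 148, 148, 152, 153, 148, 134, 114, 98, 90, 88, 87, 90, 96, 101, 101, 98, 96, 96, 96]
 body [145, 139, 135, 137, 146, 154, 158, 157, 154, 151, 149, 145, 139, 131, 123, 115, 106, 99, 96, 96, 97]
 ratio [np.float64(1.06), np.float64(1.08), np.float64(1.09), np.float64(1.08), np.float64(1.04), np.float64(0.99), np.float64(0.94), np.float64(0.86), np.float64(0.74), np.float64(0.65), np.float64(0.61), np.float64(0.61), np.float64(0.63), np.float64(0.69), np.float64(0.78), np.float64(0.88), np.float64(0.95), np.float64(0.99), np.float64(1.0), np.float64(1.0), np.float64(0.99)]
7 az 2.5 cap lateral -14.0 10.5 mid -1.75
 bar  [154, 152, 147, 137, 124, 110, 98, 92, 91, 99, 115, 131, 139, 138, 129, 116, 102, 94, 92, 94, 96]
 body [155, 153, 151, 150, 150, 152, 154, 155, 155, 155, 154, 150, 145, 138, 128, 116, 103, 95, 94, 95, 97]
 ratio [np.float64(0.99), np.float64(0.99), np.float64(0.97), np.float64(0.92), np.float64(0.83), np.float64(0.72), np.float64(0.64), np.float64(0.59), np.float64(0.59), np.float64(0.64), np.float64(0.75), np.
[... 854 characters left out ...]
 bar  [156, 154, 149, 141, 127, 108, 90, 81, 82, 92, 108, 124, 134, 136, 130, 117, 103, 95, 95, 99, 101]
 body [156, 154, 151, 151, 150, 150, 152, 153, 155, 156, 156, 152, 147, 139, 127, 116, 104, 95, 95, 96, 96]
 ratio [np.float64(1.0), np.float64(1.0), np.float64(0.99), np.float64(0.93), np.float64(0.85), np.float64(0.72), np.float64(0.6), np.float64(0.53), np.float64(0.53), np.float64(0.59), np.float64(0.69), np.float64(0.81), np.float64(0.91), np.float64(0.98), np.float64(1.02), np.float64(1.01), np.float64(1.0), np.float64(1.0), np.float64(1.0), np.float64(1.03), np.float64(1.05)]
[-20. -18. -16. -14. -12. -10.  -8.  -6.  -4.  -2.   0.   2.   4.   6.
   8.  10.  12.  14.  16.  18.  20.]
```

```bash
python3 - <<'E'
from h import *
for n,bs in(("side",{"scanner":(262,80,68,120),"rack":(280,205,85,95),"bottle":(225,335,55,55)}),("top",{"scanner":(372,105,60,60),"rack":(275,165,80,70),"bottle":(185,160,40,40)})):
    a=cv2.imread(f"pics/{n}0.png",0);b=cv2.imread(f"pics/{n}9.png",0)
    for k,(x,y,w,h) in bs.items():
        (sx,sy),r=cv2.phaseCorrelate(a[y:y+h,x:x+w].astype(float),b[y:y+h,x:x+w].astype(float));print(n,k,round(sx,2),round(sy,2),round(r,2))
E
```

```text
side scanner 0.01 0.01 1.0
side rack 0.01 0.02 0.79
side bottle -0.01 -0.01 1.0
top scanner 0.04 0.09 1.0
top rack 0.03 -0.0 0.7
top bottle 0.11 -0.05 0.99
```

Nothing else moved, and the arm is still. Handing in.

```bash
python3 -c "
from rig import *
print(job_done());s=get_state();print(s['time_s'],s['position'],s['opening'])"
```

```text
the job is handed in; nothing more can be done
None
the job is handed in; nothing more can be done
```

I drew the blue-capped tube out of the rack by its cap and handed the job in at about 9.5 s. The arm is still holding the tube motionless in front of the scanner, tipped about 0.83 rad to match its slant.

**Position:** by my last estimate, the label's middle is at (-99.5, 0.1, -0.3) mm in the window's frame, and its x axis is within 0.2° of the line of sight. That counts only the arm's error against my own estimates of the scanner and the tube.

**Where the checks disagreed:**
- **Label turn:** different pictures put it between about -13° and -20° from straight ahead. I used -17°.
- **Scanner nod:** readings ran from about 0.81 to 0.855 rad. I used 0.83.
- **Scanner distance:** the window's position along its line of sight is uncertain by about 4 mm.
- **Tube's place in the jaws:** readings of how far the foot lies beyond the tool point ran from 97 to 104 mm. I used 102.

**Other things on the bench:** comparing the first and last pictures, the scanner, rack and wash bottle shifted by no more than about 0.1 pixel. I did not compare the tip box the same way. I felt no contact force beyond about 2 N of sensor noise.

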